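Print a batch of promotional erasers in the tray printer

ROBOT

A 7-joint arm with a two-finger parallel gripper is mounted at the origin on the work surface; the furniture and walls round the work are solid. World frame = base frame: x ahead of the robot, y to its left, z up, the work surface at z = 0. Lengths are in mm, angles in rad, forces in N, time in s.
With the tool pointing down it reaches from about 425 to 925 mm from the base axis. Payload 6.8 kg.
Tool frame: the origin (TCP) lies midway between the tips of the shut fingers; the grasp point (between the pads) lies 19 mm behind it; z points along the fingers, y is the line along which they close (so a half turn about z gives the same grasp; the last joint's range is limited). The gripper opens to 85 mm and grips with 20 to 120 N. Pads are 22 mm wide; open, the fingers measure 114 mm over their backs; the gripper's body (76 mm by 85 mm) begins 54 mm behind the grasp point. The pads swing forward as they close: fully open they stand 13 mm farther back than shut.
Start: joints at [1.031, 0.477, 0.022, 1.555, -0.011, 1.109, -0.083], TCP at [282.502, -613.058, 231.308] pointing down, gripper open.
Joint ranges: [-2.96, 2.96], [-0.34, 2.1], [-1.41, 1.46], [0.24, 2.44], [-1.37, 4.51], [0.17, 1.92], [-2.96, 2.96]. Speed limits (rad/s): [2.39, 2.39, 3.14, 3.14, 3.14, 3.14, 3.14].

INTERFACE

Orientations are given as a rotation vector (axis times angle).
In Python, from workcell import r gives the robot as it stands.
- The arm moves only by the tool apply_moves, never from a script. Its arguments are lists of equal length, an entry for each row: "slide": the shift along the tool's x, y, z in units of 20 mm (1.0 is 20 mm), a list of three; "dr": the turn, a rotation vector about the tool's x, y, z in units of 5 degrees (1.0 is 5 degrees), a list of three; "gripper": the opening, from -1 (shut) to 1 (fully open). In form: {"slide": [[tx, ty, tz], ...], "dr": [[wx, wy, wz], ...], "gripper": [gripper, ...]}. A call has exactly 8 rows; each row shifts and turns the commanded pose from where the row before left it, along the tool's axes as they then stand; what a row does not reach is not made up. A row lasts 1/12 s, in which the tool goes at most 41.7 mm and 7.16 degrees, less where a joint would pass 70% of its speed; a pose out of reach is approached as far as the arm can. A call with a number of a shift or a turn outside -1 to 1 is refused whole. A call with a gripper value outside its range is refused whole. The fingers move at their own pace and stop on an object; "newtons" is the grip in N (left out, the last holds). Time passes only in rows, so rows that do not move let the fingers close, or fill a call up. It gives the time, the measured TCP pose, the force, the opening and the grip force at its end, in the units of the state.
- r.get_state(): the state, without advancing time (a new reading comes with each control period).
- r.grab_frame(name): name is "scene" or "top" or "wrist"; returns a dict with "image" (384x512x3 uint8, blue, green, red), "mtx" (3x3 intrinsics, pixels), "pose" (4x4, takes a point from camera to world coordinates). Camera axes: x right, y down, z forward; pixel columns grow to the right and rows downward; lengths in mm; the calibration is good to about 2 mm. The wrist camera is an equidistant fisheye: a pixel r from the principal point sees the ray r / f radians off the axis. A picture is of the moment at which its call begins. There is no depth.
- r.close_job(): hands the job in; it is judged then, once.
The state is a dict: "t": time; "joints": joint angles; "qd": joint speeds; "effort": joint torques, N m; "eef_pos": TCP position; "ee_rot": TCP orientation; "force": force on the tool from outside, world axes, zero at the start; "wrist_torque": the same for the moment, N m; "finger_gap": finger opening in mm; "grip_force": force on a finger pad.
Only numpy, scipy, OpenCV 4.12 (cv2) and the standard library are available. Lean on these libraries where they do the work, as an engineer would, in place of code of your own. Each camera call takes 0.05 s, during which the arm holds its last target. There are 200 camera calls.

TASK

Load every blank eraser, the two to four that are there, with the one left at the bottom of the cardboard carton among them, into the grey tray, one to a bay: press each flat on the tray's floor and slide it fully home against its bay's end stop and side stop. Then slide the tray along the printer's bed by its handle, never lifting it, into the printer until it is fully home, and press the green start button all the way down. Finally slide the tray back out to rest between the blue corners marked on the bed and put all the printed erasers into the carton; leave the glue stick and the staple carton where they stand.

Things in the scene. Friction and masses are not known exactly. Their poses are not given: they have to be found in the camera images.
- eraser_1: rectangular block eraser, blue card sleeve round one half, white rubber at the other, 23 x 55 x 14 mm, 25 g; may be printed either face up. Origin: centre of its underside as it starts (of its top once turned over); its y axis is the long (55 mm) axis, x the 23 mm width, z up; starts flat on the desk, may be absent
- eraser_2: same as eraser_1; starts flat on the desk, may be absent
- eraser_3: same as eraser_1; starts flat on the desk, may be absent
- eraser_4: same as eraser_1; starts flat on the floor of the carton
- tray: loose grey metal tray, 0.8 kg, 150 (x) x 178 (y) mm, floor 8 mm thick, on the printer's bed. Origin: centre of its underside. Four bays, two in x by two in y; each has an end stop (bar 24 mm long) on its +x side and a side stop (bar 44 mm long) on its +y side, both 6 mm thick, 5 mm high; -x and -y sides open. The -y end enters the printer first; a handle fin stands on the +y third
- bay_1 (a point): where the centre of an eraser's underside lies when it touches the tray's floor and both stops of bay 1, its 55 mm length along the tray's x, either way round, either face up; at (-36, -60, 8) mm in the tray's frame; axes as the tray's. Seated neighbours are 31 mm apart in y, 17 mm in x
- bay_2 (a point): where the centre of an eraser's underside lies when it touches the tray's floor and both stops of bay 2, its 55 mm length along the tray's x, either way round, either face up; at (-36, -6, 8) mm in the tray's frame; axes as the tray's. Seated neighbours are 31 mm apart in y, 17 mm in x
- bay_3 (a point): where the centre of an eraser's underside lies when it touches the tray's floor and both stops of bay 3, its 55 mm length along the tray's x, either way round, either face up; at (36, -60, 8) mm in the tray's frame; axes as the tray's. Seated neighbours are 31 mm apart in y, 17 mm in x
- bay_4 (a point): where the centre of an eraser's underside lies when it touches the tray's floor and both stops of bay 4, its 55 mm length along the tray's x, either way round, either face up; at (36, -6, 8) mm in the tray's frame; axes as the tray's. Seated neighbours are 31 mm apart in y, 17 mm in x
- tray_grip (a point): grip point on the tray's handle, 14 mm below its top: an upright black fin, 14 mm thick (tray x), 26 mm long (tray y), top 60 mm above the tray's underside; at (0, 58, 46) mm in the tray's frame; axes as the tray's. Pinch it across x from above
- printer: fixed white printer, 198 mm wide (x), y -85 to 85 mm, 97 mm high (grey hump over its -y half 131 mm), with a flat bed, top 15 mm above the desk, on to y = 404 mm. Origin: on the desk. Mouth: at y = 85 mm, 158 mm wide, 42 mm high above the bed, 4 mm spare each side of the tray; flared fins reach 30 mm out. A rigid stop 123 mm inside meets the tray's -y end
- printer_home (a point): where the tray's origin lies when the tray is fully home against the printer's stop, tray axes parallel to the printer's; at (0, 51, 15) mm in the printer's frame; 55 mm of tray with the handle then stay outside the mouth
- start_button_top (a point): centre of the top of the green round push button on the printer's low top near the mouth; axes as the printer's. It is pressed straight down
- start_button (a joint): travel of the start button in m: 0 released, 0.005 fully down (about 4 N); it springs back
- load_mark (a point): centre of the four flat blue corners printed on the printer's bed, which frame the tray's outline with 5 mm to spare; at (0, 301, 15) mm in the printer's frame, axes as the printer's; the tray's origin lies here when it stands square between them
- carton: fixed open cardboard carton, 146 mm (x) x 100 mm (y) x 50 mm high outside, walls 4 mm, floor 4 mm thick. Origin: centre of its underside
- glue_stick: standing glue stick, a bystander; 26 mm across, 90 mm tall, origin at the centre of its foot
- staple_box: small red carton of staples lying flat, a bystander; 42 (x) x 85 (y) x 26 mm, origin at the centre of its underside
Things that resemble listed ones, but are neither listed nor needed, are in the scene too. Leave any orange look-alike of the eraser_2 alone.

How it is judged:
By the outcome, as a careful person would: the job done as asked, in the order asked, and still so for the second after the job is handed in, with the robot touching nothing.
Of eraser_1, eraser_2, eraser_3 only 1 to 3 are there at a start; the rules pass over those that are not, and their reading is None.
At some moment in a run one of eraser_1, eraser_2, eraser_3, eraser_4 may be knocked a few centimetres aside while the robot is not near it.
Once in a run the grip may slacken for a moment while it holds something.
It also fails if it takes over 210 s, if anything falls off the work surface, if the arm or the gripper's body presses on something with over 40 N, if the wrist force passes 120 N, or if a joint passes its speed limit or range.

## Working session

There is one attempt and no reset: what is moved stays moved. The work goes in short steps, Python scripts to look and compute and a tool call to move; the robot and the scene stay as the last step left them, time stands still between calls to the robot, and variables do not carry over. Pictures are saved under pics/ and viewed, at most 14 in all, crops included, and the job is handed in when it is done.

Besides the shell and the picture viewer there is one more tool, called after "Request:" in YAML: its name, and indented under it one key for each argument. apply_moves: Moves the arm, as the interface text tells. Its arguments: {"type":"object","properties":{"slide":{"type":"array","items":{"type":"array","items":{"type":"number"}}},"dr":{"type":"array","items":{"type":"array","items":{"type":"number"}}},"gripper":{"type":"array","items":{"type":"number"}},"newtons":{"type":"number"}},"required":["slide","dr","gripper"]}

```bash
mkdir -p pics; ls
python3 - <<'E'
from workcell import r
import cv2,pickle
s=r.get_state();print({k:s[k] for k in('t','eef_pos','ee_rot','finger_gap')})
F={}
for n in("scene","top"):
    f=r.grab_frame(n);F[n]=f;cv2.imwrite(f"pics/{n}0.png",f["image"]);print(n,f["mtx"].tolist(),f["pose"].round(3).tolist())
pickle.dump(F,open("f0.pkl","wb"))
E
```

```text
pics
{'t': 0.0, 'eef_pos': array([ 282.2081699 , -612.51174951,  230.3358365 ]), 'ee_rot': array([-3.06694371e+00, -6.72675994e-01,  8.58202927e-04]), 'finger_gap': 85.3824482621211}
scene [[489.2545088431717, 0.0, 251.88442541079718], [0.0, 489.2545088431717, 187.26251132732583], [0.0, 0.0, 1.0]] [[-0.784, -0.439, 0.438, -125.183], [-0.62, 0.569, -0.541, 627.02], [-0.012, -0.696, -0.718, 1002.126], [0.0, 0.0, 0.0, 1.0]]
top [[489.2904561631248, 0.0, 250.98809883648443], [0.0, 489.2904561631248, 195.8055047693216], [0.0, 0.0, 1.0]] [[0.026, -0.983, 0.183, 197.14], [-1.0, -0.027, -0.003, -26.385], [0.008, -0.182, -0.983, 1312.511], [0.0, 0.0, 0.0, 1.0]]
```

View pics/scene0.png

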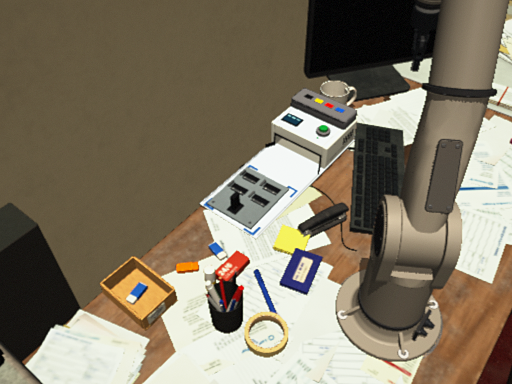

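View pics/top0.png

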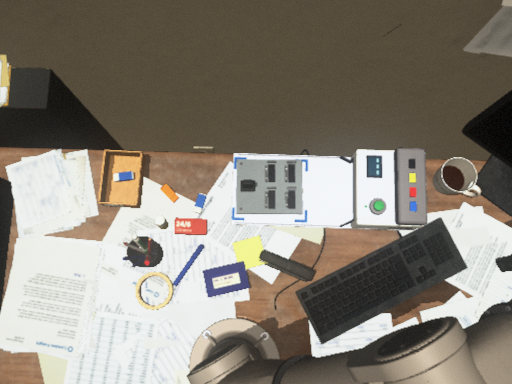

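The top view shows the carton at (122,178) with an eraser at (123,176), an orange look-alike at (168,192), a blue/white eraser at (200,201), the staple box at (190,227) and the glue stick at (162,222). The tray is at (270,186) and the printer at (390,187), with its button at (378,206). Next I'll zoom in to check candidates.

```bash
cat > h.py <<'E'
import numpy as np,cv2,pickle
from scipy.spatial.transform import Rotation as R
def ray(f,u,v,fish=False):
    K,P=f["mtx"],f["pose"]
    a=np.array([(u-K[0,2])/K[0,0],(v-K[1,2])/K[1,1]])
    if fish:
        th=np.hypot(*a); d=np.array([*(a/max(th,1e-9)*np.sin(th)),np.cos(th)])
    else: d=np.array([*a,1.])
    return P[:3,3],P[:3,:3]@d
def onz(f,u,v,z,fish=False):
    o,d=ray(f,u,v,fish); return o+d*(z-o[2])/d[2]
def proj(f,p,fish=False):
    K,P=f["mtx"],f["pose"]; c=P[:3,:3].T@(np.array(p)-P[:3,3])
    if fish:
        rr=np.hypot(c[0],c[1]); th=np.arctan2(rr,c[2]); q=c[:2]/max(rr,1e-9)*th
    else: q=c[:2]/c[2]
    return q[0]*K[0,0]+K[0,2],q[1]*K[1,1]+K[1,2]
def blobs(img,lo,hi,amin=20):
    m=cv2.inRange(cv2.cvtColor(img,cv2.COLOR_BGR2HSV),np.array(lo),np.array(hi))
    n,l,s,c=cv2.connectedComponentsWithStats(m)
    return [(s[i,4],c[i],cv2.minAreaRect(np.argwhere(l==i)[:,::-1].astype(np.float32))) for i in range(1,n) if s[i,4]>=amin]
E
python3 - <<'E'
from h import *
F=pickle.load(open("f0.pkl","rb"))
a=cv2.resize(F["top"]["image"][140:245,90:250],(800,525),interpolation=cv2.INTER_CUBIC)
b=cv2.resize(F["top"]["image"][140:240,225:425],(800,400),interpolation=cv2.INTER_CUBIC)
cv2.imwrite("pics/c1.png",a);cv2.imwrite("pics/c2.png",b)
for n in F:
  for x in blobs(F[n]["image"],(100,130,90),(125,255,255),12):
    print(n,x[0],x[1].round(1),np.round(x[2][1],1),round(x[2][2]),onz(F[n],*x[1],14).round(0))
E
```

```text
scene 30 [339.3 109.5] [8.2 3.7] 22 [ 471. -575.   14.]
scene 22 [292.3 190.6] [10.4  6.6] 72 [ 381. -176.   14.]
scene 49 [473.7 188.1] [ 1.5 32. ] 87 [ -14. -492.   14.]
scene 21 [207.8 205.5] [9.2 2.8] 45 [530.  11.  14.]
scene 30 [252.2 230.9] [ 6.1 15.1] 82 [380.   6.  14.]
scene 95 [215.4 248.1] [11.5  8.7] 50 [418. 106.  14.]
scene 710 [300.2 270.3] [28.5 39.1] 23 [213.  31.  14.]
scene 205 [264.  290.4] [45.6  4.6] 67 [248. 129.  14.]
scene 118 [138.2 289.7] [ 8.1 15.1] 40 [482. 308.  14.]
top 20 [237.8 160.2] [ 9. 10.] 90 [536.   8.  14.]
top 16 [305.3 163.5] [10.8  3.7] 68 [ 532. -177.   14.]
top 80 [124.8 175.6] [ 6.7 11.6] 84 [484. 313.  14.]
top 87 [200.1 200.7] [ 7.3 11.7] 18 [421. 106.  14.]
top 54 [412.5 206. ] [8. 5.] 90 [ 423. -467.   14.]
top 24 [235.8 216. ] [14.9  6.7] 48 [382.   9.  14.]
top 15 [299.5 220.7] [ 1. 10.] 90 [ 374. -162.   14.]
top 62 [183.6 270.4] [ 2.3 27.8] 36 [235. 141.  14.]
```

View pics/c1.png

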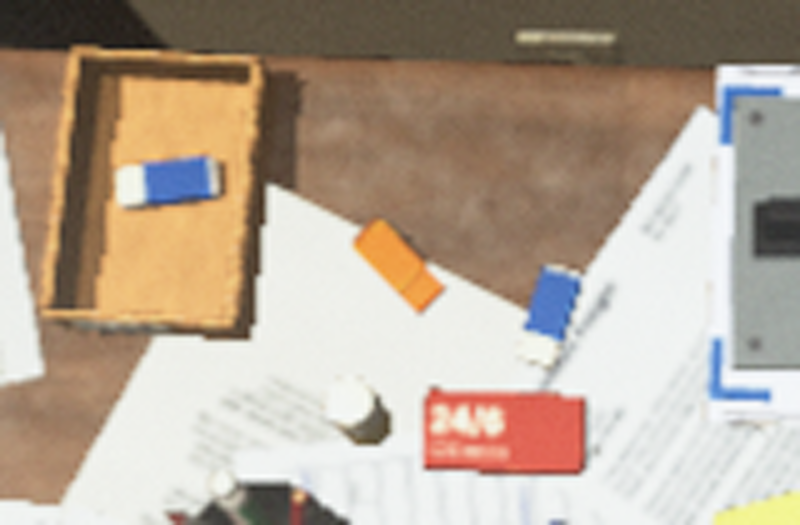

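View pics/c2.png

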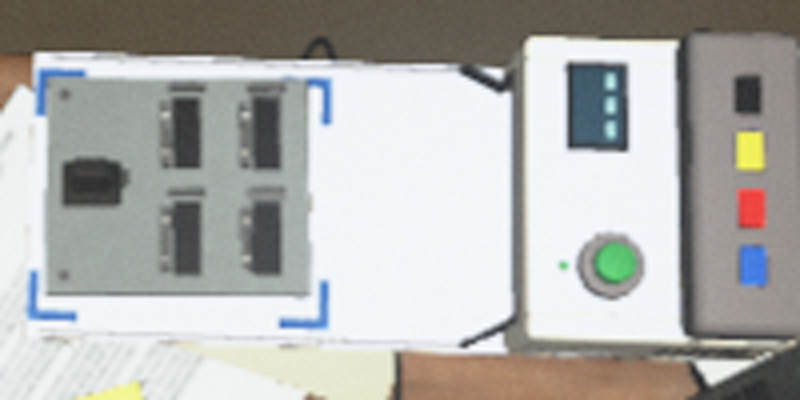

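Candidates: the blue/white eraser on the desk at top (200,201) and the one in the carton at (123,176). The orange block at (168,192) is the decoy, and the blue pen and cassette aren't erasers. So there are two erasers, both confirmed in the crop. Next I'll measure the poses.

```bash
cat >> h.py <<'E'
def tri(fa,pa,fb,pb):
    (o1,d1),(o2,d2)=ray(fa,*pa),ray(fb,*pb); d1=d1/np.linalg.norm(d1); d2=d2/np.linalg.norm(d2)
    A=np.c_[d1,-d2]; t=np.linalg.lstsq(A,o2-o1,rcond=None)[0]
    p,q=o1+d1*t[0],o2+d2*t[1]; return (p+q)/2,np.linalg.norm(p-q)
def plan(p,yaw=None,s=None):
    """units of slide (tool axes as they stand) and z-turn so that tool y lies along world heading yaw (deg), mod 180"""
    from workcell import r
    s=s or r.get_state(); T=R.from_rotvec(s["ee_rot"]).as_matrix()
    e=T.T@(np.array(p)-s["eef_pos"])/20
    h=np.degrees(np.arctan2(T[1,1],T[0,1])); out="slide %s  y-heading %.1f tilt %.2f,%.2f"%(e.round(2),h,*(T[:2,2]*57.3))
    if yaw is not None:
        d=(h-yaw+90)%180-90; out+="  dz units %.2f"%(d/5)
        D=R.from_rotvec([0,0,np.radians(d)]).as_matrix(); out+=" then-slide %s"%(D.T@e).round(2)
    print(out,"tcp",s["eef_pos"].round(1),"gap %.1f"%s["finger_gap"])
E
python3 - <<'E'
from h import *
F=pickle.load(open("f0.pkl","rb"));t=F["top"]
c1=lambda u,v:(90+u/5-.4,140+v/5-.4)
c2=lambda u,v:(225+u/4-.4,140+v/4-.4)
def seg(n,a,b,z):
    p,q=onz(t,*a,z),onz(t,*b,z);d=q-p;print(n,((p+q)/2).round(1),"len %.1f head %.1f"%(np.linalg.norm(d),np.degrees(np.arctan2(d[1],d[0]))))
seg("er1",c1(536,360),c1(563,267),14);seg("er4",c1(116,187),c1(217,176),18)
seg("carton rim",c1(40,320),c1(262,58),50)
seg("tray +x edge",c2(47,78),c2(307,79),23);seg("tray -x edge",c2(47,293),c2(308,294),23)
cs=[c2(39,72),c2(330,80),c2(28,317),c2(326,328)]
for c in cs: print("corner",onz(t,*c,15).round(1))
seg("bed +x",c2(34,52),c2(480,68),15);seg("bed -x",c2(28,328),c2(470,347),15)
seg("printer top front edge",c2(523,38),c2(527,332),97)
g=blobs(t["image"],(45,120,80),(75,255,255),8);print([(x[0],x[1].round(1)) for x in g])
G=blobs(F["scene"]["image"],(45,120,80),(75,255,255),8);print([(x[0],x[1].round(1)) for x in G])
for x in g:
  for y in G: 
    p,e=tri(t,x[1],F["scene"],y[1]);print("btn",p.round(1),round(e,1))
seg("fin",c2(63,190),c2(128,180),75)
from workcell import r
plan([421,106,150],0)
E
```

```text
er1 [416.8 107.4  14. ] len 52.6 head -13.4
er4 [482.8 317.3  18. ] len 54.6 head -82.0
carton rim [472.2 316.1  50. ] len 179.4 head -36.3
tray +x edge [539.2 -76.5  23. ] len 176.8 head -88.6
tray -x edge [391.5 -79.7  23. ] len 173.9 head -88.6
corner [543.2  17.8  15. ]
corner [ 543.2 -181.4   15. ]
corner [374.1  19.6  15. ]
corner [ 372.2 -179.7   15. ]
bed +x [ 555.9 -131.3   15. ] len 305.9 head -90.5
bed -x [ 364.4 -128.3   15. ] len 295.3 head -90.9
printer top front edge [ 457.4 -295.9   97. ] len 190.8 head -180.0
[(np.int32(66), array([378.3, 205.3]))]
[(np.int32(46), array([323.2, 128. ]))]
btn [ 402.4 -347.9  116.1] 4.1
fin [453.  -23.2  75. ] len 42.5 head -79.5
slide [ 21.34 -29.72   4.07]  y-heading -65.3 tilt -0.05,0.08  dz units -13.05 then-slide [35.92  6.94  4.07] tcp [ 282.2 -612.6  230.4] gap 85.3
```

Request:
apply_moves:
  slide:
    - [0, 0, -0.4]
    - [0, 0, -0.4]
    - [0, 0, -0.4]
    - [0, 0, -0.4]
    - [0, 0, -0.4]
    - [0, 0, -0.5]
    - [0, 0, -0.5]
    - [0, 0, -0.5]
  dr:
    - [0, 0, 0.95]
    - [0, 0, 0.95]
    - [0, 0, 0.95]
    - [0, 0, 0.95]
    - [0, 0, 0.95]
    - [0, 0, 0.95]
    - [0, 0, 0.95]
    - [0, 0, 0.95]
  gripper: [1, 1, 1, 1, 1, 1, 1, 1]

```text
t: 0.77
eef_pos: [282.4, -612.7, 301.2]
ee_rot: [-3.119, 0.369, 0.001]
force: [-0.1, -0.0, -0.7]
finger_gap: 85.4
grip_force: 0.0
```

Request:
apply_moves:
  slide:
    - [0.08, -0.96, 0]
    - [0.08, -0.96, 0]
    - [0.08, -0.96, 0]
    - [0.08, -0.96, 0]
    - [0.08, -0.96, 0]
    - [0.08, -0.96, 0]
    - [0.08, -0.96, 0]
    - [0.08, -0.96, 0]
  dr:
    - [0, 0, 0]
    - [0, 0, 0]
    - [0, 0, 0]
    - [0, 0, 0]
    - [0, 0, 0]
    - [0, 0, 0]
    - [0, 0, 0]
    - [0, 0, 0]
  gripper: [1, 1, 1, 1, 1, 1, 1, 1]

```text
t: 1.43
eef_pos: [330.2, -465.3, 300.9]
ee_rot: [-3.12, 0.363, 0.001]
force: [0.4, -1.6, -0.4]
finger_gap: 85.7
grip_force: 0.0
```

Request:
apply_moves:
  slide:
    - [0.08, -0.96, 0]
    - [0.08, -0.96, 0]
    - [0.08, -0.96, 0]
    - [0.08, -0.96, 0]
    - [0.08, -0.96, 0]
    - [0.08, -0.96, 0]
    - [0.08, -0.96, 0]
    - [0.08, -0.96, 0]
  dr:
    - [0, 0, 0]
    - [0, 0, 0]
    - [0, 0, 0]
    - [0, 0, 0]
    - [0, 0, 0]
    - [0, 0, 0]
    - [0, 0, 0]
    - [0, 0, 0]
  gripper: [1, 1, 1, 1, 1, 1, 1, 1]

```text
t: 2.1
eef_pos: [377.8, -318.8, 301.0]
ee_rot: [-3.12, 0.363, 0.001]
force: [0.4, 0.6, 0.2]
finger_gap: 85.2
grip_force: 0.0
```

Request:
apply_moves:
  slide:
    - [0.08, -0.96, 0]
    - [0.08, -0.96, 0]
    - [0.08, -0.96, 0]
    - [0.08, -0.96, 0]
    - [0.08, -0.96, 0]
    - [0.08, -0.96, 0]
    - [0.08, -0.96, 0]
    - [0.08, -0.96, 0]
  dr:
    - [0, 0, 0]
    - [0, 0, 0]
    - [0, 0, 0]
    - [0, 0, 0]
    - [0, 0, 0]
    - [0, 0, 0]
    - [0, 0, 0]
    - [0, 0, 0]
  gripper: [1, 1, 1, 1, 1, 1, 1, 1]

```text
t: 2.77
eef_pos: [425.4, -172.4, 301.0]
ee_rot: [-3.121, 0.363, 0.001]
force: [-0.3, 0.6, -1.1]
finger_gap: 85.5
grip_force: 0.0
```

Request:
apply_moves:
  slide:
    - [0.08, -0.96, 0]
    - [0.08, -0.96, 0]
    - [0.08, -0.96, 0]
    - [0.08, -0.96, 0]
    - [0, 0, 0]
    - [0, 0, 0]
    - [0, 0, 0]
    - [0, 0, 0]
  dr:
    - [0, 0, 0]
    - [0, 0, 0]
    - [0, 0, 0]
    - [0, 0, 0]
    - [0, 0, 0]
    - [0, 0, 0]
    - [0, 0, 0]
    - [0, 0, 0]
  gripper: [1, 1, 1, 1, 1, 1, 1, 1]

```text
t: 3.43
eef_pos: [449.0, -101.1, 301.1]
ee_rot: [3.12, -0.365, -0.001]
force: [-0.2, -0.2, -0.1]
finger_gap: 85.6
grip_force: 0.0
```

Run:
```python
from h import *
from workcell import r
f=r.grab_frame("wrist");pickle.dump(f,open("w1.pkl","wb"));cv2.imwrite("pics/w1.png",cv2.resize(f["image"],(800,600),interpolation=cv2.INTER_CUBIC))
print(f["mtx"].round(1).tolist(),f["pose"].round(3).tolist());plan([417,107,150],-103.4)
```

```text
[[297.3, 0.0, 258.6], [0.0, 297.3, 196.2], [0.0, 0.0, 1.0]] [[-0.231, -0.929, -0.288, 522.082], [-0.973, 0.221, 0.069, -119.338], [-0.001, 0.296, -0.955, 443.496], [0.0, 0.0, 0.0, 1.0]]
slide [-3.96 -9.76  7.56]  y-heading -103.4 tilt -0.03,-0.01  dz units 0.01 then-slide [-3.97 -9.75  7.56] tcp [ 449.  -101.1  301.1] gap 85.1
```

View pics/w1.png

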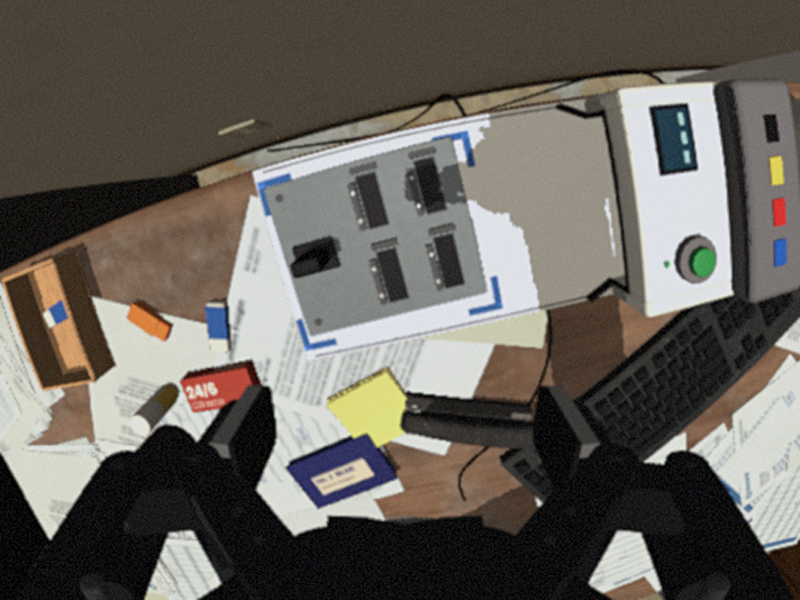

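The wrist view shows the tray inside the blue corners, bays empty, with corners at about (262,189), (455,140), (487,290) and (302,337). It also shows the eraser at (217,325), the carton eraser at (57,313) and the button at (703,262).

Run:
```python
from h import *
f=pickle.load(open("w1.pkl","rb"))
def W(u,v,z):return onz(f,u/1.5625,v/1.5625,z,True)
def show(n,pts,z):
    P=np.array([W(*p,z) for p in pts]);print(n,P.round(1).tolist(),"mean",P.mean(0).round(1));
    return P
T=show("tray +x+y,+x-y,-x-y,-x+y",[(262,189),(455,140),(487,290),(302,337)],23)
for a,b in((1,0),(2,3)): d=T[b]-T[a];print("yaw",np.degrees(np.arctan2(d[1],d[0]))-90)
for a,b in((3,0),(2,1)): d=T[b]-T[a];print("yaw",np.degrees(np.arctan2(d[1],d[0])))
B=show("blue",[(259,183),(470,133),(501,307),(303,347)],15)
for a,b in((1,0),(2,3)): d=B[b]-B[a];print("yaw",np.degrees(np.arctan2(d[1],d[0]))-90)
show("btn",[(703,262)],101);show("er1",[(206,303),(225,303),(228,348),(207,348)],14)
show("printer top front",[(619,90),(643,313)],97)
```

```text
tray +x+y,+x-y,-x-y,-x+y [[536.3, 12.5, 23.0], [535.9, -169.0, 23.0], [393.1, -169.2, 23.0], [387.9, 16.1, 23.0]] mean [463.3 -77.4  23. ]
yaw -0.12601093725896817
yaw 1.5879680249970392
yaw -1.4030220320073774
yaw 0.08186532314552848
blue [[542.9, 16.4, 15.0], [539.7, -184.9, 15.0], [370.4, -180.7, 15.0], [374.8, 21.0, 15.0]] mean [457. -82.  15.]
yaw -0.9071158971643314
yaw -1.2333082328053706
btn [[398.1, -357.7, 101.0]] mean [ 398.1 -357.7  101. ]
er1 [[443.3, 109.1, 14.0], [438.3, 88.0, 14.0], [390.9, 102.3, 14.0], [396.1, 126.7, 14.0]] mean [417.1 106.5  14. ]
printer top front [[551.5, -299.2, 97.0], [364.3, -293.3, 97.0]] mean [ 457.9 -296.2   97. ]
```

Request:
apply_moves:
  slide:
    - [-0.45, -0.97, 0.4]
    - [-0.45, -0.97, 0.4]
    - [-0.45, -0.97, 0.4]
    - [-0.45, -0.97, 0.4]
    - [-0.45, -0.97, 0.4]
    - [-0.45, -0.97, 0.4]
    - [-0.45, -0.97, 0.4]
    - [-0.45, -0.97, 0.4]
  dr:
    - [0, 0, 0]
    - [0, 0, 0]
    - [0, 0, 0]
    - [0, 0, 0]
    - [0, 0, 0]
    - [0, 0, 0]
    - [0, 0, 0]
    - [0, 0, 0]
  gripper: [1, 1, 1, 1, 1, 1, 1, 1]

```text
t: 4.15
eef_pos: [414.7, 67.6, 237.0]
ee_rot: [3.12, -0.365, 0.001]
force: [-0.1, -0.5, -0.5]
finger_gap: 85.8
grip_force: 0.0
```

Run:
```python
from h import *
from workcell import r
f=r.grab_frame("wrist");pickle.dump(f,open("w2.pkl","wb"))
for x in blobs(f["image"],(100,130,70),(125,255,255),60):
    print(x[0],x[1].round(1),np.round(x[2][1],1),round(x[2][2]),onz(f,*x[1],14,True).round(1))
b=blobs(f["image"],(100,130,70),(125,255,255),60)
cv2.imwrite("pics/w2.png",cv2.resize(f["image"],(800,600)))
plan([417,107,120],-103.4)
```

```text
69 [418.4  47.6] [24.6  5.9] 66 [ 529.7 -178.5   14. ]
191 [283.   63.6] [25.5 25.5] 77 [533.6   8.7  14. ]
83 [430.4 155.4] [13.3 28.3] 32 [ 380.3 -171.1   14. ]
255 [ 79.1 164.5] [14.3 19.1] 60 [482.7 313.6  14. ]
416 [227.5 169.5] [25. 15.] 90 [421.1 105.8  14. ]
149 [308.3 182.1] [23.9 24.1] 79 [381.5   9.5  14. ]
518 [244.4 280.5] [ 8.3 71.3] 22 [257.6 125.6  14. ]
587 [303.2 284.5] [28.2 72.3] 66 [229.8  43.3  14. ]
87 [333.  297.4] [ 6.7 28.6] 63 [192.5   2.1  14. ]
122 [303.  310.3] [ 7.8 31. ] 73 [180.4  51.5  14. ]
slide [-0.2  -1.76  5.79]  y-heading -103.1 tilt -0.10,0.08  dz units 0.06 then-slide [-0.21 -1.76  5.79] tcp [413.2  71.6 235.8] gap 85.3
```

View pics/w2.png

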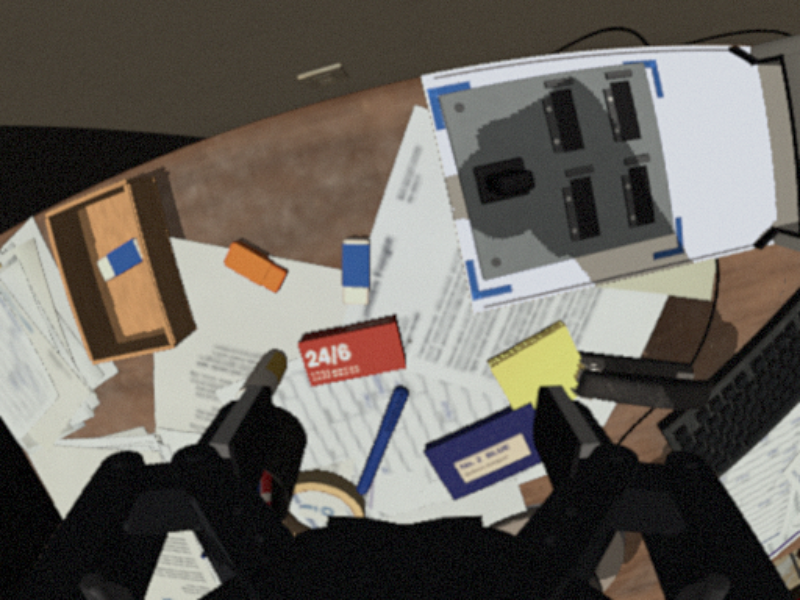

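Request:
apply_moves:
  slide:
    - [-0.05, -0.44, 0.8]
    - [-0.05, -0.44, 0.8]
    - [-0.05, -0.44, 0.8]
    - [-0.05, -0.44, 0.8]
    - [0, 0, 0.8]
    - [0, 0, 0.8]
    - [0, 0, 0.8]
    - [0, 0, 0.8]
  dr:
    - [0, 0, 0]
    - [0, 0, 0]
    - [0, 0, 0]
    - [0, 0, 0]
    - [0, 0, 0]
    - [0, 0, 0]
    - [0, 0, 0]
    - [0, 0, 0]
  gripper: [0.2, 0.2, 0.2, 0.2, 0.2, 0.2, 0.2, 0.2]

```text
t: 4.87
eef_pos: [419.5, 101.9, 108.6]
ee_rot: [3.12, -0.365, 0.0]
force: [0.6, -0.3, 0.2]
finger_gap: 51.0
grip_force: 0.0
```

Request:
apply_moves:
  slide:
    - [0, 0, 0.8]
    - [0, 0, 0.8]
    - [0, 0, 0.8]
    - [0, 0, 0.8]
    - [0, 0, 0.8]
    - [0, 0, 0.4]
    - [0, 0, 0.2]
    - [0, 0, 0.2]
  dr:
    - [0, 0, 0]
    - [0, 0, 0]
    - [0, 0, 0]
    - [0, 0, 0]
    - [0, 0, 0]
    - [0, 0, 0]
    - [0, 0, 0]
    - [0, 0, 0]
  gripper: [0.2, 0.2, 0.2, 0.2, 0.2, 0.2, 0.2, 0.2]

```text
t: 5.53
eef_pos: [419.4, 102.3, 13.2]
ee_rot: [3.12, -0.364, 0.0]
force: [-0.5, 0.8, 0.4]
finger_gap: 51.4
grip_force: 0.0
```

Run:
```python
from h import *
from workcell import r
plan([417,107,2],-103.4)
f=r.grab_frame("wrist");cv2.imwrite("pics/w3.png",cv2.resize(f["image"][100:384,100:400],(600,568)))
```

```text
slide [-0.17 -0.2   0.56]  y-heading -103.3 tilt 0.00,-0.01  dz units 0.02 then-slide [-0.17 -0.2   0.56] tcp [419.4 102.3  13.2] gap 51.4
```

View pics/w3.png

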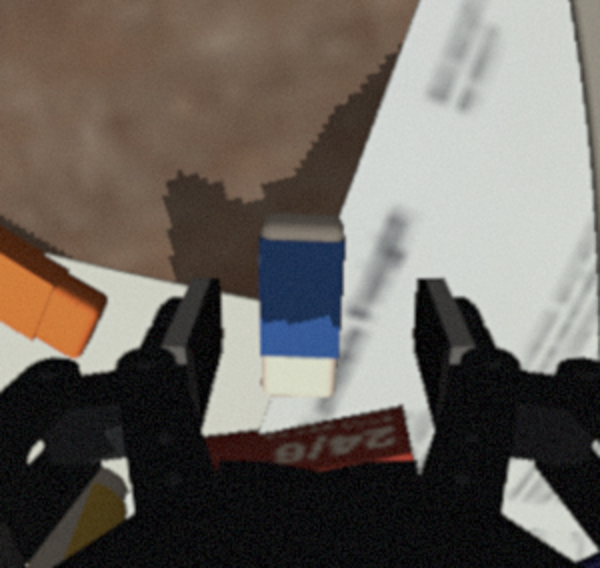

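The eraser sits between the pads, slightly left of centre at crop (302,310). I'll lower and grip.

Request:
apply_moves:
  slide:
    - [-0.1, -0.2, 0.3]
    - [-0.07, 0, 0.3]
    - [0, 0, 0]
    - [0, 0, 0]
    - [0, 0, 0]
    - [0, 0, 0]
    - [0, 0, 0]
    - [0, 0, 0]
  dr:
    - [0, 0, 0]
    - [0, 0, 0]
    - [0, 0, 0]
    - [0, 0, 0]
    - [0, 0, 0]
    - [0, 0, 0]
    - [0, 0, 0]
    - [0, 0, 0]
  gripper: [0.2, 0.2, -1, -1, -1, -1, -1, -1]
  newtons: 40

```text
t: 6.25
eef_pos: [416.9, 107.3, 1.5]
ee_rot: [-3.12, 0.363, -0.001]
force: [-0.6, -0.3, 2.1]
finger_gap: 21.7
grip_force: 39.2
```

Request:
apply_moves:
  slide:
    - [0, 0, -0.5]
    - [0, 0, -0.8]
    - [0, 0, -0.8]
    - [0, 0, -0.8]
    - [0, 0, -0.8]
    - [0, 0, -0.8]
    - [0, 0, 0]
    - [0, 0, 0]
  dr:
    - [0, 0, 0]
    - [0, 0, 0]
    - [0, 0, 0]
    - [0, 0, 0]
    - [0, 0, 0]
    - [0, 0, 0]
    - [0, 0, 0]
    - [0, 0, 0]
  gripper: [-1, -1, -1, -1, -1, -1, -1, -1]

```text
t: 6.92
eef_pos: [417.4, 107.4, 92.4]
ee_rot: [-3.12, 0.363, -0.004]
force: [-0.7, -0.0, -0.5]
finger_gap: 21.5
grip_force: 38.9
```

Run:
```python
from h import *
from workcell import r
plan([430,-90,100],-89)
f=r.grab_frame("wrist");cv2.imwrite("pics/w4.png",cv2.resize(f["image"][100:384,100:400],(600,568)))
```

```text
slide [ 2.88  9.46 -0.38]  y-heading -103.3 tilt 0.14,0.02  dz units -2.86 then-slide [ 0.46  9.88 -0.38] tcp [417.4 107.4  92.4] gap 21.5
```

View pics/w4.png

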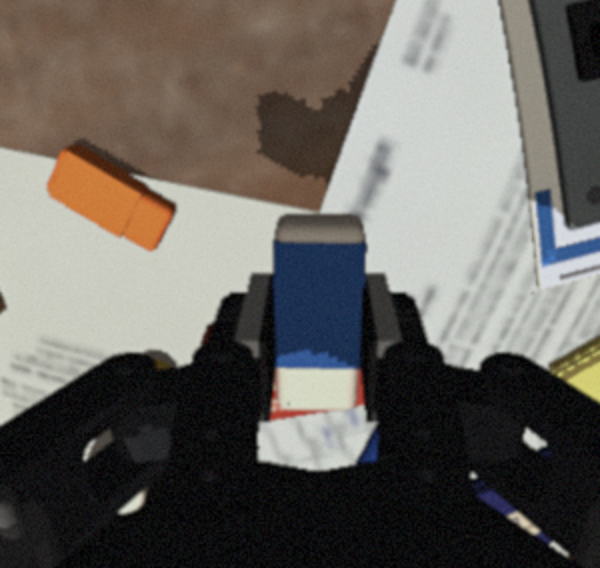

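Run:
```python
from h import *
f=pickle.load(open("w2.pkl","rb"))
W=lambda u,v,z:onz(f,(u+.5)/1.5625-.5,(v+.5)/1.5625-.5,z,True)
def seg(n,a,b,z):
    p,q=W(*a,z),W(*b,z);d=q-p;print(n,p.round(1),q.round(1),((p+q)/2).round(1),"len %.1f head %.1f"%(np.linalg.norm(d),np.degrees(np.arctan2(d[1],d[0]))))
seg("+x edge",(643,63),(441,97),23);seg("-x edge",(677,237),(481,280),23);seg("+y",(481,280),(441,97),23);seg("-y",(677,237),(643,63),23)
seg("side2",(572,238),(565,180),28);seg("side4",(554,150),(545,93),28)
seg("screws",(497,262),(459,107),23)
```

```text
+x edge [ 539.5 -164.4   23. ] [534.7  10.2  23. ] [537.1 -77.1  23. ] len 174.7 head 91.5
-x edge [ 387.6 -170.7   23. ] [388.2  10.6  23. ] [387.9 -80.1  23. ] len 181.3 head 89.8
+y [388.2  10.6  23. ] [534.7  10.2  23. ] [461.5  10.4  23. ] len 146.6 head -0.1
-y [ 387.6 -170.7   23. ] [ 539.5 -164.4   23. ] [ 463.5 -167.6   23. ] len 152.0 head 2.4
side2 [407.  -68.3  28. ] [453.5 -70.5  28. ] [430.3 -69.4  28. ] len 46.6 head -2.7
side4 [478.1 -66.2  28. ] [523.2 -68.9  28. ] [500.7 -67.5  28. ] len 45.1 head -3.4
screws [399.7  -4.8  23. ] [524.3  -1.3  23. ] [462.   -3.1  23. ] len 124.7 head 1.6
```

Request:
apply_moves:
  slide:
    - [0.2, 1, -0.05]
    - [0.2, 1, -0.05]
    - [0.2, 1, -0.05]
    - [0.2, 1, -0.05]
    - [0.2, 1, -0.05]
    - [0.2, 1, -0.05]
    - [0.2, 1, -0.05]
    - [0.2, 1, -0.05]
  dr:
    - [0, 0, 0]
    - [0, 0, 0]
    - [0, 0, 0]
    - [0, 0, 0]
    - [0, 0, 0]
    - [0, 0, 0]
    - [0, 0, 0]
    - [0, 0, 0]
  gripper: [-1, -1, -1, -1, -1, -1, -1, -1]

```text
t: 7.63
eef_pos: [410.2, -56.7, 98.5]
ee_rot: [3.121, -0.363, -0.003]
force: [1.4, -0.3, 0.0]
finger_gap: 21.7
grip_force: 39.0
```

Request:
apply_moves:
  slide:
    - [0.2, 1, 0]
    - [0.2, 1, 0]
    - [0, 0, 0]
    - [0, 0, 0]
    - [0, 0, 0]
    - [0, 0, 0]
    - [0, 0, 0]
    - [0, 0, 0]
  dr:
    - [0, 0, 0]
    - [0, 0, 0]
    - [0, 0, -0.7]
    - [0, 0, -0.7]
    - [0, 0, -0.7]
    - [0, 0, -0.7]
    - [0, 0, 0]
    - [0, 0, 0]
  gripper: [-1, -1, -1, -1, -1, -1, -1, -1]

```text
t: 8.3
eef_pos: [409.2, -96.4, 98.6]
ee_rot: [-3.141, -0.017, 0.002]
force: [-0.1, -0.4, -0.5]
finger_gap: 21.3
grip_force: 39.0
```

Run:
```python
from h import *
from workcell import r
plan([492,-160,60],-89)
f=r.grab_frame("wrist");pickle.dump(f,open("w5.pkl","wb"));cv2.imwrite("pics/w5.png",cv2.resize(f["image"],(800,600),interpolation=cv2.INTER_CUBIC))
```

```text
slide [4.11 3.23 1.92]  y-heading -89.4 tilt -0.09,0.03  dz units -0.07 then-slide [4.09 3.25 1.92] tcp [409.2 -96.4  98.6] gap 21.3
```

View pics/w5.png

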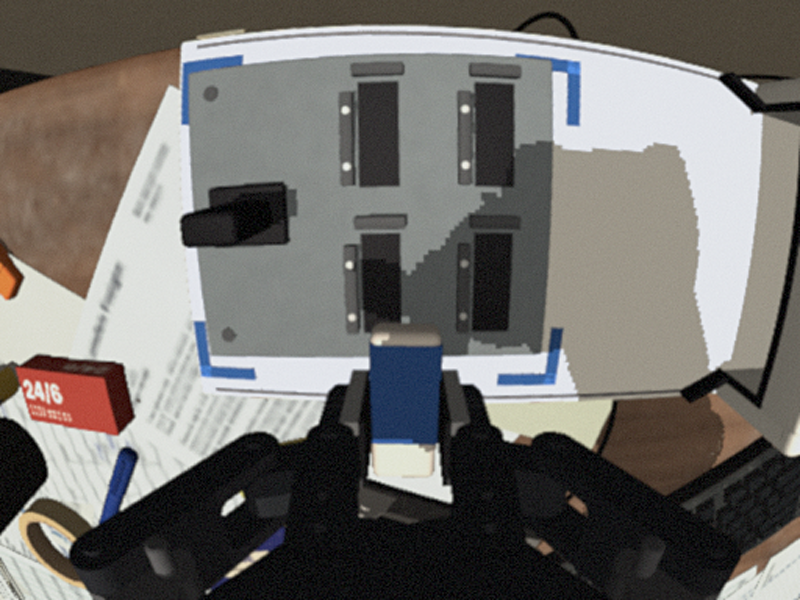

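The tray is clear from above: end stop 3 is at about (496,71), side stop 3 at (465,138), end stop 1 at (494,222) and side stop 1 at (463,287). Eraser is held at (405,405).

Run:
```python
from h import *
f=pickle.load(open("w5.pkl","rb"))
W=lambda u,v,z:onz(f,(u+.5)/1.5625-.5,(v+.5)/1.5625-.5,z,True)
def seg(n,a,b,z):
    p,q=W(*a,z),W(*b,z);d=q-p;print(n,((p+q)/2).round(1),"len %.1f head %.1f"%(np.linalg.norm(d),np.degrees(np.arctan2(d[1],d[0]))))
seg("end3 c",(470,71),(522,71),28);seg("end4 c",(351,69),(404,69),28);seg("end1",(469,222),(520,222),28);seg("end2",(355,221),(407,220),28)
seg("side3 c",(464,185),(465,92),28);seg("side4",(347,185),(346,92),28);seg("side1",(464,331),(463,243),28);seg("side2",(352,333),(350,244),28)
seg("tray -y",(545,355),(553,60),23);seg("+y",(211,356),(189,72),23);seg("-x",(545,355),(211,356),23)
for c in [(183,60),(579,63),(557,383),(206,380)]:print(W(*c,15).round(1))
```

```text
end3 c [ 530.9 -137.4   28. ] len 24.3 head -85.5
end4 c [530.  -83.5  28. ] len 23.9 head -90.5
end1 [ 460.  -138.4   28. ] len 24.3 head -88.0
end2 [459.6 -85.6  28. ] len 23.9 head -88.6
side3 c [ 498.2 -123.2   28. ] len 43.2 head 0.5
side4 [497.6 -69.8  28. ] len 43.2 head 0.8
side1 [ 427.9 -125.    28. ] len 43.6 head 3.2
side2 [426.5 -71.3  28. ] len 44.1 head 0.1
tray -y [ 465.6 -168.6   23. ] len 149.4 head 1.9
+y [462.2   9.4  23. ] len 149.5 head 1.1
-x [389.2 -81.6  23. ] len 179.1 head 91.1
[546.   18.6  15. ]
[ 542.5 -182.6   15. ]
[ 370.2 -183.3   15. ]
[368.5  17.4  15. ]
```

Request:
apply_moves:
  slide:
    - [0.68, 0.51, 0.3]
    - [0.68, 0.51, 0.3]
    - [0.68, 0.51, 0.3]
    - [0.68, 0.51, 0.3]
    - [0.68, 0.51, 0.3]
    - [0.68, 0.51, 0.3]
    - [0, 0, 0.5]
    - [0, 0, 0.5]
  dr:
    - [0, 0, -0.14]
    - [0, 0, 0]
    - [0, 0, 0]
    - [0, 0, 0]
    - [0, 0, 0]
    - [0, 0, 0]
    - [0, 0, 0]
    - [0, 0, 0]
  gripper: [-1, -1, -1, -1, -1, -1, -1, -1]

```text
t: 9.02
eef_pos: [493.0, -156.0, 42.4]
ee_rot: [-3.141, -0.037, -0.0]
force: [-0.3, -0.3, 0.5]
finger_gap: 21.6
grip_force: 39.0
```

Request:
apply_moves:
  slide:
    - [0, 0, 0.25]
    - [0, 0, 0.2]
    - [0, 0, 0.1]
    - [0, 0, 0.1]
    - [0, 0, 0.1]
    - [0, 0, 0.05]
    - [0, 0, 0]
    - [0, 0, 0]
  dr:
    - [0, 0, 0]
    - [0, 0, 0]
    - [0, 0, 0]
    - [0, 0, 0]
    - [0, 0, 0]
    - [0, 0, 0]
    - [0, 0, 0]
    - [0, 0, 0]
  gripper: [-1, -1, -1, -1, -1, -1, -1, -1]

```text
t: 9.68
eef_pos: [492.9, -155.8, 27.5]
ee_rot: [3.141, 0.039, 0.001]
force: [0.7, 0.2, -0.4]
finger_gap: 21.5
grip_force: 39.0
```

Run:
```python
from h import *
from workcell import r
plan([500,-157,24],-88.7);print(r.get_state()["force"].round(1))
f=r.grab_frame("wrist");cv2.imwrite("pics/w6.png",cv2.resize(f["image"][80:384,80:440],(720,608))[:600])
```

```text
slide [0.35 0.07 0.18]  y-heading -88.6 tilt 0.02,-0.01  dz units 0.03 then-slide [0.35 0.07 0.18] tcp [ 492.9 -155.8   27.5] gap 21.5
[ 0.7  0.2 -0.4]
```

View pics/w6.png

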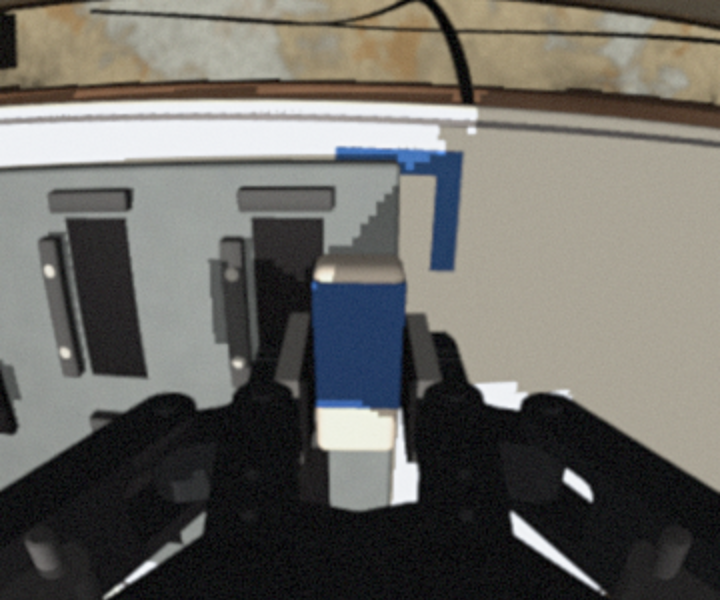

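The eraser is held square above the open −y strip of bay 3, at crop (360,350), with the fingers clear of the side stop at (235,310). I'll lower it to contact, release a little, regrip higher so the fingers clear the stops, then slide it home.

Request:
apply_moves:
  slide:
    - [0, 0, 0.1]
    - [0, 0, 0.07]
    - [0.1, 0, 0]
    - [0.1, 0, 0]
    - [0, 0, 0]
    - [0, 0, 0]
    - [0, 0, 0]
    - [0, 0, 0]
  dr:
    - [0, 0, 0]
    - [0, 0, 0]
    - [0, 0, 0]
    - [0, 0, 0]
    - [0, 0, 0]
    - [0, 0, 0]
    - [0, 0, 0]
    - [0, 0, 0]
  gripper: [-1, -1, -1, -1, -0.25, -0.25, -0.25, -0.25]

```text
t: 10.4
eef_pos: [496.9, -155.7, 23.8]
ee_rot: [-3.141, -0.039, -0.0]
force: [-0.5, 0.3, -0.1]
finger_gap: 31.8
grip_force: 0.0
```

Request:
apply_moves:
  slide:
    - [0, 0, -0.1]
    - [0, 0, -0.1]
    - [0, 0, -0.1]
    - [0, 0, -0.05]
    - [0, 0, 0]
    - [0, 0, 0]
    - [0, 0, 0]
    - [0, 0, 0]
  dr:
    - [0, 0, 0]
    - [0, 0, 0]
    - [0, 0, 0]
    - [0, 0, 0]
    - [0, 0, 0]
    - [0, 0, 0]
    - [0, 0, 0]
    - [0, 0, 0]
  gripper: [-0.25, -0.25, -0.25, -0.25, -1, -1, -1, -1]
  newtons: 25

```text
t: 11.07
eef_pos: [497.1, -155.8, 31.4]
ee_rot: [3.141, 0.039, 0.001]
force: [-0.7, 0.4, 5.5]
finger_gap: 21.2
grip_force: 24.8
```

Request:
apply_moves:
  slide:
    - [0, -0.15, 0]
    - [0, -0.15, 0]
    - [0, -0.15, 0]
    - [0, -0.15, 0]
    - [0, 0, 0]
    - [0, 0, 0]
    - [0, 0, 0]
    - [0, 0, 0]
  dr:
    - [0, 0, 0]
    - [0, 0, 0]
    - [0, 0, 0]
    - [0, 0, 0]
    - [0, 0, 0]
    - [0, 0, 0]
    - [0, 0, 0]
    - [0, 0, 0]
  gripper: [-1, -1, -1, -1, -1, -1, -1, -1]

```text
t: 11.73
eef_pos: [497.1, -143.6, 31.4]
ee_rot: [3.141, 0.04, 0.002]
force: [-0.9, -1.4, 5.8]
finger_gap: 21.6
grip_force: 24.9
```

Request:
apply_moves:
  slide:
    - [0, -0.07, 0]
    - [0, -0.07, 0]
    - [0, -0.07, 0]
    - [0, 0, 0]
    - [0, 0, 0]
    - [0, 0, 0]
    - [0, 0, 0]
    - [0, 0, 0]
  dr:
    - [0, 0, 0]
    - [0, 0, 0]
    - [0, 0, 0]
    - [0, 0, 0]
    - [0, 0, 0]
    - [0, 0, 0]
    - [0, 0, 0]
    - [0, 0, 0]
  gripper: [-1, -1, -1, -1, -1, -1, -1, -1]

```text
t: 12.4
eef_pos: [497.0, -139.8, 31.4]
ee_rot: [3.141, 0.039, 0.002]
force: [0.1, -2.4, 5.4]
finger_gap: 21.7
grip_force: 24.8
```

Request:
apply_moves:
  slide:
    - [0.05, 0, 0]
    - [0.05, 0, 0]
    - [0, 0, 0]
    - [0, 0, 0]
    - [0, 0, 0]
    - [0, 0, 0]
    - [0, 0, 0]
    - [0, 0, 0]
  dr:
    - [0, 0, 0]
    - [0, 0, 0]
    - [0, 0, 0]
    - [0, 0, 0]
    - [0, 0, 0]
    - [0, 0, 0]
    - [0, 0, 0]
    - [0, 0, 0]
  gripper: [-1, -1, -1, -1, -1, -1, -1, -1]

```text
t: 13.07
eef_pos: [497.1, -139.8, 31.3]
ee_rot: [3.14, 0.039, -0.004]
force: [-5.2, -2.2, 12.3]
finger_gap: 21.5
grip_force: 25.5
```

Request:
apply_moves:
  slide:
    - [0, -0.05, 0]
    - [0, -0.05, 0]
    - [0, 0, 0]
    - [0, 0, 0]
    - [0, 0, 0]
    - [0, 0, 0]
    - [0, 0, 0]
    - [0, 0, 0]
  dr:
    - [0, 0, 0]
    - [0, 0, 0]
    - [0, 0, 0]
    - [0, 0, 0]
    - [0, 0, 0]
    - [0, 0, 0]
    - [0, 0, 0]
    - [0, 0, 0]
  gripper: [-1, -1, -1, -1, -1, -1, -1, -1]

```text
t: 13.73
eef_pos: [497.7, -138.4, 31.4]
ee_rot: [3.14, 0.038, -0.002]
force: [-2.0, -3.6, 9.9]
finger_gap: 21.9
grip_force: 25.2
```

Request:
apply_moves:
  slide:
    - [0.05, 0, 0]
    - [0.05, 0, 0]
    - [0, 0, 0]
    - [0, 0, 0]
    - [0, 0, 0]
    - [0, 0, 0]
    - [0, 0, 0]
    - [0, 0, 0]
  dr:
    - [0, 0, 0]
    - [0, 0, 0]
    - [0, 0, 0]
    - [0, 0, 0]
    - [0, 0, 0]
    - [0, 0, 0]
    - [0, 0, 0]
    - [0, 0, 0]
  gripper: [-1, -1, -1, -1, -1, -1, -1, -1]

```text
t: 14.4
eef_pos: [497.8, -138.5, 31.3]
ee_rot: [3.14, 0.038, -0.007]
force: [-9.0, -3.4, 16.8]
finger_gap: 21.7
grip_force: 25.9
```

Request:
apply_moves:
  slide:
    - [-0.06, 0, 0]
    - [0, -0.05, 0]
    - [0, -0.05, 0]
    - [0, 0, 0]
    - [0, 0, 0]
    - [0, 0, 0]
    - [0, 0, 0]
    - [0, 0, 0]
  dr:
    - [0, 0, 0]
    - [0, 0, 0]
    - [0, 0, 0]
    - [0, 0, 0]
    - [0, 0, 0]
    - [0, 0, 0]
    - [0, 0, 0]
    - [0, 0, 0]
  gripper: [-1, -1, -1, -1, -1, -1, -1, -1]

```text
t: 15.07
eef_pos: [498.3, -137.0, 31.4]
ee_rot: [3.139, 0.038, -0.002]
force: [-3.0, -6.5, 10.3]
finger_gap: 21.8
grip_force: 25.2
```

Request:
apply_moves:
  slide:
    - [0, -0.05, 0]
    - [0, -0.05, 0]
    - [0, 0, 0]
    - [0, 0, 0]
    - [0, 0, 0]
    - [0, 0, 0]
    - [0, 0, 0]
    - [0, 0, 0]
  dr:
    - [0, 0, 0]
    - [0, 0, 0]
    - [0, 0, 0]
    - [0, 0, 0]
    - [0, 0, 0]
    - [0, 0, 0]
    - [0, 0, 0]
    - [0, 0, 0]
  gripper: [-1, -1, -1, -1, -1, -1, -1, -1]

```text
t: 15.73
eef_pos: [498.8, -135.9, 31.4]
ee_rot: [3.138, 0.037, -0.0]
force: [-1.2, -7.7, 6.4]
finger_gap: 21.7
grip_force: 25.0
```

Run:
```python
from h import *
from workcell import r
f=r.grab_frame("wrist");pickle.dump(f,open("w7.pkl","wb"));cv2.imwrite("pics/w7.png",cv2.resize(f["image"][80:384,80:440],(720,608))[:600]);print(r.get_state()["force"])
```

```text
[-1.50832743 -7.05312213  7.31597764]
```

View pics/w7.png

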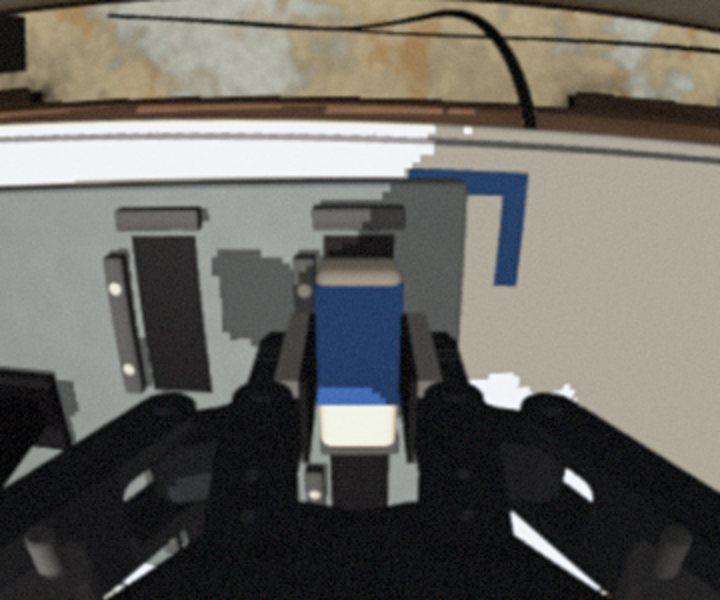

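The eraser lies beside side stop 3 (crop 305,300), but there's a gap to end stop 3: bar's lower edge at v≈230, eraser foot at v≈258. The down-load from gripping made it stick, so I'll measure, unload and slide on.

```bash
cat >> h.py <<'E'
def C(f,u,v,z,x0=80,y0=80,s=2): return onz(f,x0+(u+.5)/s-.5,y0+(v+.5)/s-.5,z,True).round(1)
E
python3 - <<'E'
from h import *
f=pickle.load(open("w7.pkl","rb"))
print("end3 top far/near",C(f,358,206,28),C(f,360,228,28)," ends",C(f,314,217,28),C(f,405,217,28))
print("end4",C(f,158,218,28),"side4 c",C(f,125,322,28),"side3 right edge",C(f,316,270,28))
print("er front bottom",C(f,358,258,23),"top",C(f,358,285,37),"left/right top",C(f,316,340,37),C(f,402,340,37),"back top",C(f,358,446,37))
print("tray corner",C(f,466,181,23))
E
```

```text
end3 top far/near [ 535.9 -135.8   28. ] [ 530.1 -136.4   28. ]  ends [ 532.7 -124.6   28. ] [ 533.3 -147.8   28. ]
end4 [531.7 -82.9  28. ] side4 c [500.5 -69.8  28. ] side3 right edge [ 518.3 -125.1   28. ]
er front bottom [ 520.1 -136.1   23. ] top [ 518.  -136.2   37. ] left/right top [ 502.3 -125.7   37. ] [ 502.8 -147.9   37. ] back top [ 468.  -137.3   37. ]
tray corner [ 542.1 -163.9   23. ]
```

Request:
apply_moves:
  slide:
    - [0, 0.05, -0.06]
    - [0, 0, 0]
    - [0.08, 0, 0]
    - [0.08, 0, 0]
    - [0.08, 0, 0]
    - [0, 0, 0]
    - [0, 0, 0]
    - [0, 0, 0]
  dr:
    - [0, 0, 0]
    - [0, 0, 0]
    - [0, 0, 0]
    - [0, 0, 0]
    - [0, 0, 0]
    - [0, 0, 0]
    - [0, 0, 0]
    - [0, 0, 0]
  gripper: [-1, -1, -1, -1, -1, -1, -1, -1]

```text
t: 16.45
eef_pos: [503.8, -133.9, 32.0]
ee_rot: [-3.141, -0.04, 0.0]
force: [-0.7, -1.7, -0.6]
finger_gap: 21.6
grip_force: 24.6
```

Request:
apply_moves:
  slide:
    - [0.08, 0, 0]
    - [0.08, 0, 0]
    - [0.05, 0, 0]
    - [0, 0, 0]
    - [0, 0, 0]
    - [0, 0, 0]
    - [0, 0, 0]
    - [0, 0, 0]
  dr:
    - [0, 0, 0]
    - [0, 0, 0]
    - [0, 0, 0]
    - [0, 0, 0]
    - [0, 0, 0]
    - [0, 0, 0]
    - [0, 0, 0]
    - [0, 0, 0]
  gripper: [-1, -1, -1, -1, -1, -1, -1, -1]

```text
t: 17.12
eef_pos: [508.3, -133.9, 32.2]
ee_rot: [-3.141, -0.04, -0.001]
force: [-0.3, -1.2, 0.2]
finger_gap: 21.5
grip_force: 24.7
```

Request:
apply_moves:
  slide:
    - [0.05, 0, 0]
    - [0.05, 0, 0]
    - [0, 0, 0]
    - [0, 0, 0]
    - [0, 0, 0]
    - [0, 0, 0]
    - [0, 0, 0]
    - [0, 0, 0]
  dr:
    - [0, 0, 0]
    - [0, 0, 0]
    - [0, 0, 0]
    - [0, 0, 0]
    - [0, 0, 0]
    - [0, 0, 0]
    - [0, 0, 0]
    - [0, 0, 0]
  gripper: [-1, -1, -1, -1, -1, -1, -1, -1]

```text
t: 17.78
eef_pos: [510.2, -134.0, 32.0]
ee_rot: [-3.141, -0.04, -0.0]
force: [-2.9, 0.5, -1.6]
finger_gap: 21.8
grip_force: 24.6
```

Request:
apply_moves:
  slide:
    - [0, -0.05, 0]
    - [0, -0.05, 0]
    - [0, 0, 0]
    - [0, 0, 0]
    - [0, 0, 0]
    - [0, 0, 0]
    - [0, 0, 0]
    - [0, 0, 0]
  dr:
    - [0, 0, 0]
    - [0, 0, 0]
    - [0, 0, 0]
    - [0, 0, 0]
    - [0, 0, 0]
    - [0, 0, 0]
    - [0, 0, 0]
    - [0, 0, 0]
  gripper: [-1, -1, -1, -1, -1, -1, -1, -1]

```text
t: 18.45
eef_pos: [510.8, -132.5, 32.4]
ee_rot: [3.141, 0.039, 0.003]
force: [1.6, -3.4, -1.0]
finger_gap: 21.5
grip_force: 24.7
```

Request:
apply_moves:
  slide:
    - [0, 0, 0]
    - [0, 0, 0]
    - [0, 0, 0]
    - [0, 0, -0.3]
    - [0, 0, -0.6]
    - [0, 0, -0.8]
    - [0, 0, -0.8]
    - [0, 0, -0.5]
  dr:
    - [0, 0, 0]
    - [0, 0, 0]
    - [0, 0, 0]
    - [0, 0, 0]
    - [0, 0, 0]
    - [0, 0, 0]
    - [0, 0, 0]
    - [0, 0, 0]
  gripper: [-0.2, -0.2, -0.2, -0.2, -0.2, -0.2, -0.2, -0.2]

```text
t: 19.12
eef_pos: [510.9, -132.1, 94.6]
ee_rot: [3.141, 0.04, 0.004]
force: [0.4, -0.4, 0.9]
finger_gap: 34.3
grip_force: 0.0
```

```bash
cat >> h.py <<'E'
def prof(f,a,b,n,fish=True):
    """mean gray along world segment a-b"""
    g=cv2.GaussianBlur(cv2.cvtColor(f["image"],cv2.COLOR_BGR2GRAY),(0,0),.7).astype(np.float32)
    P=np.linspace(a,b,n); uv=np.array([proj(f,p,fish) for p in P],np.float32)
    return P,cv2.remap(g,uv[:,0].reshape(1,-1),uv[:,1].reshape(1,-1),cv2.INTER_LINEAR)[0].astype(int)
E
python3 - <<'E'
from h import *
from workcell import r
f=r.grab_frame("wrist");pickle.dump(f,open("w8.pkl","wb"));print(r.get_state()["eef_pos"])
for y in(-128,-132,-136,-140):
    P,v=prof(f,(520,y,28),(552,y,28),33);print("y",y,"x520..552",v)
for x in(490,500,510):
    P,v=prof(f,(x,-155,30),(x,-110,30),46);print("x",x,"y-155..-110",v)
P,v=prof(f,(455,-133,30),(530,-133,30),38);print("x455..530 step2",v)
E
```

```text
[ 511.87535284 -132.28876619   95.82820715]
y -128 x520..552 [ 58  57  57  58  57  57  81 126 144 138 121 101  84  81  90  97 101 103
 100  79  71  99 140 156 152 121  98 163 230 241 241 241 223]
y -132 x520..552 [ 57  58  57  57  57  57  77 124 145 140 125 104  87  77  63  63  87 102
 102  85  68  93 139 155 153 131  99 146 225 240 240 239 220]
y -136 x520..552 [ 55  55  56  57  58  59  75 119 144 142 127 106  89  78  64  55  55  61
  73  73  60  87 136 155 154 138 106 137 221 242 241 239 221]
y -140 x520..552 [ 57  57  57  58  58  57  72 115 144 142 129 108  88  79  69  57  54  57
  58  55  50  74 105 130 150 149 114 128 216 241 241 238 216]
x 490 y-155..-110 [157 157 157 156 156 156 157 142 106  89 107 164 203 218 219 218 217 216
 214 214 213 212 211 210 209 210 208 205 202 199 199 187 155 112 137 184
 206 179 140 141 154 156 157 157 158 157]
x 500 y-155..-110 [155 155 155 156 156 156 157 150 117  89  94 101 102 102 102 102 102 102
 102 102 102 102 101 102 102 102 103 103 105 104 104 103 103  99  92  96
  99  99 102 121 148 156 156 157 158 157]
x 510 y-155..-110 [145 154 155 154 155 157 156 143 107  85  72  60  55  55  57  58  58  56
  56  56  56  56  57  56  56  56  56  56  55  56  57  57  56  54  63  85
  93  97  96 102 130 153 158 158 158 157]
x455..530 step2 [ 33  31  33  34  66  94  95  52  97 152 176 237 238 238 237 238 238 230
 128 101 101 103 101 103  98  65  53  57  57  56  56  58  57  57  57  58
 136 134]
```

Request:
apply_moves:
  slide:
    - [-0.3, 0, 0]
    - [0, 0, 0]
    - [0, 0, 0]
    - [0, 0, 0]
    - [0, 0, 0.7]
    - [0, 0, 0.7]
    - [0, 0, 0.7]
    - [0, 0, 0.4]
  dr:
    - [0, 0, 0]
    - [0, 0, 0]
    - [0, 0, 0]
    - [0, 0, 0]
    - [0, 0, 0]
    - [0, 0, 0]
    - [0, 0, 0]
    - [0, 0, 0]
  gripper: [-1, -1, -1, -1, -1, -1, -1, -1]

```text
t: 19.83
eef_pos: [503.0, -132.0, 40.2]
ee_rot: [-3.141, -0.04, 0.004]
force: [-0.1, 0.8, -0.7]
finger_gap: -0.1
grip_force: 0.0
```

Request:
apply_moves:
  slide:
    - [0, 0, 0.1]
    - [0, 0, 0.1]
    - [0, 0, 0.1]
    - [0, 0, 0.1]
    - [0, 0, 0]
    - [0, 0, 0]
    - [0, 0, 0]
    - [0, 0, 0]
  dr:
    - [0, 0, 0]
    - [0, 0, 0]
    - [0, 0, 0]
    - [0, 0, 0]
    - [0, 0, 0]
    - [0, 0, 0]
    - [0, 0, 0]
    - [0, 0, 0]
  gripper: [-1, -1, -1, -1, -1, -1, -1, -1]

```text
t: 20.5
eef_pos: [504.3, -132.3, 36.6]
ee_rot: [3.14, 0.039, 0.001]
force: [-7.6, 1.9, 23.7]
finger_gap: 0.3
grip_force: 11.7
```

Request:
apply_moves:
  slide:
    - [0, 0, -0.6]
    - [0, 0, -0.9]
    - [0, 0, -0.9]
    - [0, 0, -0.9]
    - [0, 0, -0.9]
    - [0, 0, -0.9]
    - [0, 0, -0.9]
    - [0, 0, 0]
  dr:
    - [0, 0, 0]
    - [0, 0, 0]
    - [0, 0, -1]
    - [0, 0, -1]
    - [0, 0, -1]
    - [0, 0, -1]
    - [0, 0, -1]
    - [0, 0, -1]
  gripper: [-1, -1, -1, -1, -1, -1, -1, -1]

```text
t: 21.17
eef_pos: [506.5, -132.7, 158.4]
ee_rot: [3.019, 0.856, 0.009]
force: [-0.4, -0.3, 0.8]
finger_gap: 0.2
grip_force: 0.0
```

Request:
apply_moves:
  slide:
    - [0, 0, 0]
    - [0, 0, 0]
    - [0, 0, 0]
    - [0, 0, 0]
    - [0, 0, 0]
    - [0, 0, 0]
    - [0, 0, 0]
    - [0, 0, 0]
  dr:
    - [0, 0, -1]
    - [0, 0, -1]
    - [0, 0, -1]
    - [0, 0, -1]
    - [0, 0, -1]
    - [0, 0, -1]
    - [0, 0, -1]
    - [0, 0, -1]
  gripper: [0, 0, 0, 0, 0, 0, 0, 0]

```text
t: 21.83
eef_pos: [504.3, -132.5, 155.0]
ee_rot: [2.546, 1.839, 0.001]
force: [1.1, 1.0, 0.2]
finger_gap: 42.9
grip_force: 0.0
```

Request:
apply_moves:
  slide:
    - [0, 0, 0]
    - [0, 0, 0]
    - [0, 0, 0]
    - [0, 0, 0]
    - [0, 0, 0]
    - [0, 0, 0]
    - [0.9, 0.1, 0]
    - [0.9, 0.1, 0]
  dr:
    - [0, 0, -1]
    - [0, 0, -1]
    - [0, 0, -1]
    - [0, 0, -1]
    - [0, 0, -1]
    - [0, 0, -0.3]
    - [0, 0, 0]
    - [0, 0, 0]
  gripper: [0.2, 0.2, 0.2, 0.2, 0.2, 0.2, 0.2, 0.2]

```text
t: 22.5
eef_pos: [503.2, -96.9, 154.5]
ee_rot: [2.067, 2.364, 0.0]
force: [-0.3, 0.5, 0.0]
finger_gap: 51.6
grip_force: 0.0
```

Request:
apply_moves:
  slide:
    - [0.97, 0.1, 0]
    - [0.97, 0.1, 0]
    - [0.97, 0.1, 0]
    - [0.97, 0.1, 0]
    - [0.97, 0.1, 0]
    - [0.97, 0.1, 0]
    - [0.97, 0.1, 0]
    - [0.97, 0.1, 0]
  dr:
    - [0, 0, 0]
    - [0, 0, 0]
    - [0, 0, 0]
    - [0, 0, 0]
    - [0, 0, 0]
    - [0, 0, 0]
    - [0, 0, 0]
    - [0, 0, 0]
  gripper: [0.2, 0.2, 0.2, 0.2, 0.2, 0.2, 0.2, 0.2]

```text
t: 23.17
eef_pos: [497.6, 60.7, 154.7]
ee_rot: [2.064, 2.367, 0.001]
force: [-0.1, 0.9, -0.2]
finger_gap: 51.6
grip_force: 0.0
```

Request:
apply_moves:
  slide:
    - [0.97, 0.1, 0]
    - [0.97, 0.1, 0]
    - [0.97, 0.1, 0]
    - [0.97, 0.1, 0]
    - [0.97, 0.1, 0]
    - [0.97, 0.1, 0]
    - [0.97, 0.1, 0]
    - [0, 0, 0]
  dr:
    - [0, 0, 0]
    - [0, 0, 0]
    - [0, 0, 0]
    - [0, 0, 0]
    - [0, 0, 0]
    - [0, 0, 0]
    - [0, 0, 0]
    - [0, 0, 0]
  gripper: [0.2, 0.2, 0.2, 0.2, 0.2, 0.2, 0.2, 0.2]

```text
t: 23.83
eef_pos: [492.1, 201.0, 155.3]
ee_rot: [-2.058, -2.373, -0.006]
force: [0.1, -0.6, 1.0]
finger_gap: 51.2
grip_force: 0.0
```

```bash
cat >> h.py <<'E'
def blue(f,fish,z,amin=60):
    for x in blobs(f["image"],(100,120,50),(128,255,255),amin):
        c=cv2.boxPoints(x[2]); P=np.array([onz(f,*p,z,fish)[:2] for p in c]); e=[P[1]-P[0],P[2]-P[1]]; L=[np.linalg.norm(k) for k in e]; d=e[int(np.argmax(L))]
        print("blue px",x[0],x[1].round(0),"world",onz(f,*x[1],z,fish)[:2].round(1),"sides",np.round(L,1),"head %.0f"%(np.degrees(np.arctan2(d[1],d[0]))%180))
E
python3 - <<'E'
from h import *
from workcell import r
f=r.grab_frame("wrist");pickle.dump(f,open("w9.pkl","wb"))
blue(f,True,18)
t=r.grab_frame("top");blue(t,False,18)
plan([483,300,100],8)
E
```

```text
blue px 794 [266.  70.] world [483.2 311.5] sides [21.2 32.6] head 98
blue px 803 [ 59. 216.] world [261.4 132.8] sides [ 17.6 122.1] head 148
blue px 1365 [ 47. 272.] world [223.7  42.8] sides [ 69.3 118.1] head 104
blue px 104 [290. 169.] world [ 515.7 -134.2] sides [21.8 30.8] head 1
blue px 89 [125. 176.] world [483.1 311.6] sides [32.  20.8] head 99
blue px 153 [188. 265.] world [248.4 130.5] sides [120.7   9.6] head 147
blue px 153 [421. 363.] world [  17.6 -474.2] sides [  8.  122.6] head 40
slide [5.17 0.24 2.73]  y-heading 8.0 tilt 0.04,0.00  dz units -0.01 then-slide [5.17 0.25 2.73] tcp [492.5 196.9 154.5] gap 51.3
```

Request:
apply_moves:
  slide:
    - [0.85, 0.05, 0.4]
    - [0.85, 0.05, 0.4]
    - [0.85, 0.05, 0.4]
    - [0.85, 0.05, 0.4]
    - [0.85, 0.05, 0.4]
    - [0.85, 0.05, 0.4]
    - [0.86, 0.04, 0.4]
    - [0, 0, 0]
  dr:
    - [0, 0, 0]
    - [0, 0, 0]
    - [0, 0, 0]
    - [0, 0, 0]
    - [0, 0, 0]
    - [0, 0, 0]
    - [0, 0, 0]
    - [0, 0, 0]
  gripper: [0.2, 0.2, 0.2, 0.2, 0.2, 0.2, 0.2, 0.2]

```text
t: 24.6
eef_pos: [481.7, 317.2, 97.2]
ee_rot: [-2.059, -2.37, 0.0]
force: [-0.2, -0.1, -0.4]
finger_gap: 51.2
grip_force: 0.0
```

Run:
```python
from h import *
from workcell import r
f=r.grab_frame("wrist");pickle.dump(f,open("w10.pkl","wb"))
blue(f,True,18)
plan([482.6,316,8],8)
```

```text
blue px 1074 [260. 209.] world [483.  312.8] sides [20.1 34.6] head 99
blue px 196 [ 55. 318.] world [260.3 139.3] sides [17.7 32.2] head 147
blue px 326 [ 36. 339.] world [209.2  80.9] sides [92.  29.6] head 45
slide [0.03 0.02 4.48]  y-heading 8.0 tilt -0.06,-0.02  dz units -0.01 then-slide [0.03 0.02 4.48] tcp [482.3 315.5  97.6] gap 51.3
```

Request:
apply_moves:
  slide:
    - [0, 0, 0.8]
    - [0, 0, 0.8]
    - [0, 0, 0.8]
    - [0, 0, 0.8]
    - [0, 0, 0.6]
    - [0, 0, 0.4]
    - [0, 0, 0.25]
    - [0, 0, 0]
  dr:
    - [0, 0, 0]
    - [0, 0, 0]
    - [0, 0, 0]
    - [0, 0, 0]
    - [0, 0, 0]
    - [0, 0, 0]
    - [0, 0, 0]
    - [0, 0, 0]
  gripper: [0.2, 0.2, 0.2, 0.2, 0.2, 0.2, 0.2, 0.2]

```text
t: 25.32
eef_pos: [482.8, 314.4, 8.5]
ee_rot: [2.063, 2.369, -0.002]
force: [-0.6, -0.2, 0.5]
finger_gap: 51.5
grip_force: 0.0
```

Request:
apply_moves:
  slide:
    - [0, 0, 0]
    - [0, 0, 0]
    - [0, 0, 0]
    - [0, 0, 0]
    - [0, 0, 0]
    - [0, 0, 0]
    - [0, 0, 0]
    - [0, 0, 0]
  dr:
    - [0, 0, 0]
    - [0, 0, 0]
    - [0, 0, 0]
    - [0, 0, 0]
    - [0, 0, 0]
    - [0, 0, 0]
    - [0, 0, 0]
    - [0, 0, 0]
  gripper: [-1, -1, -1, -1, -1, -1, -1, -1]
  newtons: 40

```text
t: 25.98
eef_pos: [483.4, 315.8, 10.1]
ee_rot: [2.062, 2.369, 0.003]
force: [-0.1, -0.6, 7.9]
finger_gap: 21.3
grip_force: 39.8
```

Request:
apply_moves:
  slide:
    - [0, 0, -0.5]
    - [0, 0, -0.8]
    - [0, 0, -0.8]
    - [0, 0, -0.9]
    - [0, 0, -0.9]
    - [0, 0, -0.9]
    - [0, 0, -0.9]
    - [0, 0, -0.9]
  dr:
    - [0, 0, 0]
    - [0, 0, 0]
    - [0, 0, 0]
    - [0, 0, 0]
    - [0, 0, 0]
    - [0, 0, 0]
    - [0, 0, 0]
    - [0, 0, 0]
  gripper: [-1, -1, -1, -1, -1, -1, -1, -1]

```text
t: 26.65
eef_pos: [482.5, 315.1, 142.5]
ee_rot: [2.062, 2.37, -0.0]
force: [0.5, -0.2, -1.3]
finger_gap: 21.1
grip_force: 39.2
```

Request:
apply_moves:
  slide:
    - [-0.96, -0.27, 0]
    - [-0.96, -0.27, 0]
    - [-0.96, -0.27, 0]
    - [-0.96, -0.27, 0]
    - [-0.96, -0.27, 0]
    - [-0.96, -0.27, 0]
    - [-0.96, -0.27, 0]
    - [-0.96, -0.27, 0]
  dr:
    - [0, 0, 0]
    - [0, 0, 0]
    - [0, 0, 0]
    - [0, 0, 0]
    - [0, 0, 0]
    - [0, 0, 0]
    - [0, 0, 0]
    - [0, 0, 0]
  gripper: [-1, -1, -1, -1, -1, -1, -1, -1]

```text
t: 27.32
eef_pos: [460.8, 156.2, 141.6]
ee_rot: [2.062, 2.37, -0.0]
force: [0.1, -0.6, -0.5]
finger_gap: 21.1
grip_force: 39.2
```

Request:
apply_moves:
  slide:
    - [-0.96, -0.27, 0]
    - [-0.96, -0.27, 0]
    - [-0.96, -0.27, 0]
    - [-0.96, -0.27, 0]
    - [-0.96, -0.27, 0]
    - [-0.96, -0.27, 0]
    - [-0.96, -0.27, 0]
    - [-0.96, -0.27, 0]
  dr:
    - [0, 0, 0]
    - [0, 0, 0]
    - [0, 0, 0]
    - [0, 0, 0]
    - [0, 0, 0]
    - [0, 0, 0]
    - [0, 0, 0]
    - [0, 0, 0]
  gripper: [-1, -1, -1, -1, -1, -1, -1, -1]

```text
t: 27.98
eef_pos: [439.2, -1.8, 141.6]
ee_rot: [2.062, 2.37, -0.0]
force: [-0.8, -0.4, -0.9]
finger_gap: 21.5
grip_force: 39.2
```

Request:
apply_moves:
  slide:
    - [-0.96, -0.27, 0]
    - [-0.96, -0.27, 0]
    - [-0.96, -0.27, 0]
    - [-0.96, -0.27, 0]
    - [-0.96, -0.27, 0]
    - [0, 0, 0]
    - [0, 0, 0]
    - [0, 0, 0]
  dr:
    - [0, 0, 0]
    - [0, 0, 0]
    - [0, 0, 0]
    - [0, 0, 0]
    - [0, 0, 0]
    - [0, 0, 1]
    - [0, 0, 1]
    - [0, 0, 1]
  gripper: [-1, -1, -1, -1, -1, -1, -1, -1]

```text
t: 28.65
eef_pos: [425.9, -100.1, 141.6]
ee_rot: [2.359, 2.074, -0.0]
force: [-0.2, 0.6, -0.6]
finger_gap: 21.4
grip_force: 39.2
```

Request:
apply_moves:
  slide:
    - [0, 0, 0]
    - [0, 0, 0]
    - [0, 0, 0]
    - [0, 0, 0]
    - [0, 0, 0]
    - [0, 0, 0]
    - [0, 0, 0]
    - [0, 0, 0]
  dr:
    - [0, 0, 1]
    - [0, 0, 1]
    - [0, 0, 1]
    - [0, 0, 1]
    - [0, 0, 1]
    - [0, 0, 1]
    - [0, 0, 1]
    - [0, 0, 1]
  gripper: [-1, -1, -1, -1, -1, -1, -1, -1]

```text
t: 29.32
eef_pos: [426.0, -99.5, 141.6]
ee_rot: [2.926, 1.144, 0.0]
force: [-0.4, -0.8, 0.0]
finger_gap: 21.1
grip_force: 39.2
```

Request:
apply_moves:
  slide:
    - [0, 0, 0]
    - [0, 0, 0]
    - [0, 0, 0]
    - [0, 0, 0]
    - [0, 0, 0]
    - [0, 0, 0]
    - [0, 0, 0]
    - [0, 0, 0]
  dr:
    - [0, 0, 1]
    - [0, 0, 1]
    - [0, 0, 1]
    - [0, 0, 1]
    - [0, 0, 1]
    - [0, 0, 1]
    - [0, 0, 1]
    - [0, 0, 1.0]
  gripper: [-1, -1, -1, -1, -1, -1, -1, -1]

```text
t: 29.98
eef_pos: [426.0, -99.4, 141.6]
ee_rot: [-3.141, -0.075, -0.001]
force: [-0.1, -0.1, -0.5]
finger_gap: 21.5
grip_force: 39.2
```

Run:
```python
from h import *
from workcell import r
f=r.grab_frame("wrist");pickle.dump(f,open("w11.pkl","wb"));cv2.imwrite("pics/w11.png",cv2.resize(f["image"],(800,600),interpolation=cv2.INTER_CUBIC))
plan([425,-154,60],-88.7)
```

```text
slide [-0.17  2.72  4.08]  y-heading -87.6 tilt 0.02,0.00  dz units 0.23 then-slide [-0.12  2.73  4.08] tcp [426.1 -99.4 141.6] gap 21.3
```

View pics/w11.png

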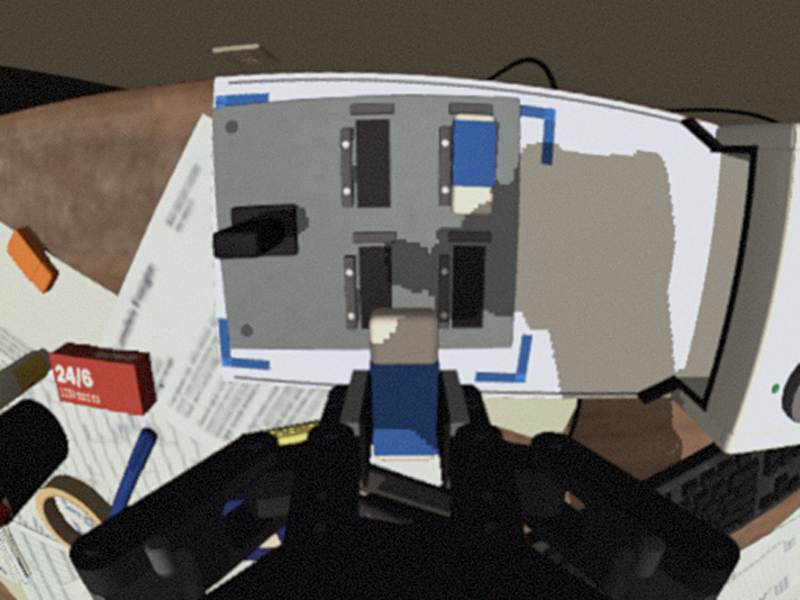

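The first eraser is seated at (474,163), touching its end stop at (470,108) and side stop at (446,170). Bay 1's end stop is at (469,237) and its side stop at (445,291).

Run:
```python
from h import *
f=pickle.load(open("w11.pkl","rb"))
W=lambda u,v,z:C(f,u,v,z,0,0,1.5625)
for n,p in dict(end3=(471,108),end4=(372,108),end1=(469,237),end2=(374,238),side3=(446,171),side4=(347,166),side1=(444.5,291),side2=(350,291)).items(): print(n,W(*p,28))
print("tray",W(212,110,23),W(520,98,23),W(513,347,23),W(222,348,23))
```

```text
end3 [ 536.4 -130.9   28. ]
end4 [533.3 -77.4  28. ]
end1 [ 464.4 -134.3   28. ]
end2 [461.1 -81.4  28. ]
side3 [ 500.3 -119.2   28. ]
side4 [500.7 -65.1  28. ]
side1 [ 432.5 -122.7   28. ]
side2 [429.9 -68.6  28. ]
tray [534.8  17.2  23. ] [ 545.8 -159.2   23. ] [ 397.6 -168.4   23. ] [387.2  15.2  23. ]
```

Request:
apply_moves:
  slide:
    - [0, 0, 0.4]
    - [0, 0.36, 0.5]
    - [0, 0.36, 0.5]
    - [0, 0.36, 0.5]
    - [0, 0.36, 0.5]
    - [0, 0.36, 0.5]
    - [0, 0.36, 0.5]
    - [0.02, 0.37, 0.5]
  dr:
    - [0, 0, -0.16]
    - [0, 0, 0]
    - [0, 0, 0]
    - [0, 0, 0]
    - [0, 0, 0]
    - [0, 0, 0]
    - [0, 0, 0]
    - [0, 0, 0]
  gripper: [-1, -1, -1, -1, -1, -1, -1, -1]

```text
t: 30.7
eef_pos: [429.6, -151.1, 61.8]
ee_rot: [-3.14, -0.102, 0.001]
force: [0.7, 0.7, -0.4]
finger_gap: 21.3
grip_force: 39.2
```

Request:
apply_moves:
  slide:
    - [0, 0, 0.4]
    - [0, 0, 0.4]
    - [0, 0, 0.3]
    - [0, 0, 0.2]
    - [0, 0, 0.1]
    - [0, 0, 0.1]
    - [0, 0, 0]
    - [0, 0, 0]
  dr:
    - [0, 0, 0]
    - [0, 0, 0]
    - [0, 0, 0]
    - [0, 0, 0]
    - [0, 0, 0]
    - [0, 0, 0]
    - [0, 0, 0]
    - [0, 0, 0]
  gripper: [-1, -1, -1, -1, -1, -1, -1, -1]

```text
t: 31.37
eef_pos: [430.1, -150.1, 33.4]
ee_rot: [3.14, 0.103, 0.001]
force: [0.3, -0.5, -0.0]
finger_gap: 21.7
grip_force: 39.2
```

Run:
```python
from h import *
from workcell import r
plan([429.3,-150,29],-86.8);print(r.get_state()["force"])
```

```text
slide [-0.04 -0.01  0.22]  y-heading -86.2 tilt 0.03,-0.01  dz units 0.11 then-slide [-0.04 -0.01  0.22] tcp [ 430.1 -150.1   33.4] gap 21.7
[ 0.28209554 -0.49178267 -0.04905541]
```

Request:
apply_moves:
  slide:
    - [0, 0, 0.1]
    - [0, 0, 0.07]
    - [0, 0, 0.05]
    - [0, 0, 0]
    - [0, 0, 0]
    - [0, 0, 0]
    - [0, 0, 0]
    - [0, 0, 0]
  dr:
    - [0, 0, 0.1]
    - [0, 0, 0]
    - [0, 0, 0]
    - [0, 0, 0]
    - [0, 0, 0]
    - [0, 0, 0]
    - [0, 0, 0]
    - [0, 0, 0]
  gripper: [-1, -1, -1, -1, -1, -1, -1, -1]

```text
t: 32.03
eef_pos: [430.0, -150.3, 29.0]
ee_rot: [3.14, 0.089, 0.0]
force: [-0.1, 1.1, 5.1]
finger_gap: 21.6
grip_force: 39.8
```

Request:
apply_moves:
  slide:
    - [0, -0.1, 0]
    - [0, -0.1, 0]
    - [0, -0.1, 0]
    - [0, -0.1, 0]
    - [0, -0.1, 0]
    - [0, 0, 0]
    - [0, 0, 0]
    - [0, 0, 0]
  dr:
    - [0, 0, 0]
    - [0, 0, 0]
    - [0, 0, 0]
    - [0, 0, 0]
    - [0, 0, 0]
    - [0, 0, 0]
    - [0, 0, 0]
    - [0, 0, 0]
  gripper: [-1, -1, -1, -1, -1, -1, -1, -1]

```text
t: 32.7
eef_pos: [429.9, -140.1, 29.1]
ee_rot: [3.14, 0.089, 0.002]
force: [0.8, -0.8, 5.7]
finger_gap: 21.2
grip_force: 39.9
```

Request:
apply_moves:
  slide:
    - [0, -0.05, 0]
    - [0, -0.05, 0]
    - [0, 0, 0]
    - [0, 0, 0]
    - [0, 0, 0]
    - [0, 0, 0]
    - [0, 0, 0]
    - [0, 0, 0]
  dr:
    - [0, 0, 0]
    - [0, 0, 0]
    - [0, 0, 0]
    - [0, 0, 0]
    - [0, 0, 0]
    - [0, 0, 0]
    - [0, 0, 0]
    - [0, 0, 0]
  gripper: [-1, -1, -1, -1, -1, -1, -1, -1]

```text
t: 33.37
eef_pos: [429.8, -138.4, 29.0]
ee_rot: [3.14, 0.089, 0.002]
force: [0.5, -2.3, 5.1]
finger_gap: 21.4
grip_force: 39.8
```

Request:
apply_moves:
  slide:
    - [0, 0, -0.03]
    - [0.06, 0, 0]
    - [0.06, 0, 0]
    - [0.06, 0, 0]
    - [0, 0, 0]
    - [0, 0, 0]
    - [0, 0, 0]
    - [0, 0, 0]
  dr:
    - [0, 0, 0]
    - [0, 0, 0]
    - [0, 0, 0]
    - [0, 0, 0]
    - [0, 0, 0]
    - [0, 0, 0]
    - [0, 0, 0]
    - [0, 0, 0]
  gripper: [-1, -1, -1, -1, -1, -1, -1, -1]

```text
t: 34.03
eef_pos: [431.9, -137.7, 29.0]
ee_rot: [-3.14, -0.089, 0.003]
force: [-4.8, 2.2, 4.3]
finger_gap: 21.3
grip_force: 39.7
```

Request:
apply_moves:
  slide:
    - [0.05, 0, 0]
    - [0, 0, 0]
    - [0, 0, 0]
    - [0, 0, 0]
    - [0, 0, 0]
    - [0, 0, 0]
    - [0, 0, 0]
    - [0, 0, 0]
  dr:
    - [0, 0, 0]
    - [0, 0, 0]
    - [0, 0, 0]
    - [0, 0, 0]
    - [0, 0, 0]
    - [0, 0, 0]
    - [0, 0, 0]
    - [0, 0, 0]
  gripper: [-1, -1, -1, -1, -1, -1, -1, -1]

```text
t: 34.7
eef_pos: [431.9, -137.6, 29.0]
ee_rot: [-3.14, -0.089, 0.005]
force: [-7.4, 2.4, 8.4]
finger_gap: 21.4
grip_force: 40.1
```

Request:
apply_moves:
  slide:
    - [0, -0.05, 0]
    - [0, 0, 0]
    - [0, 0, 0]
    - [0, 0, 0]
    - [0, 0, 0]
    - [0, 0, 0]
    - [0, 0, 0]
    - [0, 0, 0]
  dr:
    - [0, 0, 0]
    - [0, 0, 0]
    - [0, 0, 0]
    - [0, 0, 0]
    - [0, 0, 0]
    - [0, 0, 0]
    - [0, 0, 0]
    - [0, 0, 0]
  gripper: [-1, -1, -1, -1, -1, -1, -1, -1]

```text
t: 35.37
eef_pos: [432.0, -137.5, 29.0]
ee_rot: [3.14, 0.087, -0.005]
force: [-6.5, -1.1, 6.9]
finger_gap: 20.7
grip_force: 39.9
```

```bash
cat > gap.py <<'E'
from h import *
from workcell import r
import sys
bx,by,yaw=map(float,sys.argv[1:4])
f=r.grab_frame("wrist");a=np.radians(yaw);ex=np.array([np.cos(a),np.sin(a),0]);ey=np.array([-np.sin(a),np.cos(a),0]);b=np.array([bx,by,0])
print(r.get_state()["eef_pos"].round(1),r.get_state()["force"].round(1))
for o in(-6,0,6):
    P,v=prof(f,b+ex*18+ey*o+[0,0,26],b+ex*45+ey*o+[0,0,26],28);print("along x +18..45 at y",o,v)
for o in(-20,-14,14,19):
    P,v=prof(f,b-ey*17+ex*o+[0,0,28],b+ey*24+ex*o+[0,0,28],42);print("along y -17..24 at x",o,v)
E
python3 gap.py 433.6 -136.6 3.2
```

```text
[ 432.  -137.5   29. ] [-6.7 -0.   6.9]
along x +18..45 at y -6 [132 133 135 135 134 130 119  99  82  72  53  46  47  52  52  50  54 121
 143 143 142 141 142 141 142 179 217 225]
along x +18..45 at y 0 [134 134 132 138 147 141 128 110  85  74  79  87  91  93  92  77  58 118
 142 142 142 139 138 139 138 171 214 225]
along x +18..45 at y 6 [227 227 226 226 225 216 186 133  88  75  78  87  90  93  93  78  47  93
 139 143 143 142 143 141 140 165 211 225]
along y -17..24 at x -20 [26 15 10 11 30 48 49 49 50 54 62 67 87 93 92 93 93 93 93 93 94 93 92 93
 92 94 90 61 18 11 19 27 45 66 42 13 12 13 11 14 14 19]
along y -17..24 at x -14 [15 11  9 10 26 47 50 51 51 53 52 53 50 50 49 50 49 48 50 51 49 51 50 49
 49 51 48 25 12 12 12 16 43 66 71 68 67 62 55 35 16 10]
along y -17..24 at x 14 [ 76  78  78  78  81 108 126 132 134 133 133 132 133 133 132 133 134 134
 134 132 132 132 132 133 132 125 112  82  48  45  57  71  66  49  59  76
  77  76  77  76  76  75]
along y -17..24 at x 19 [ 76  76  78  79  83 108 126 132 133 133 134 132 133 134 133 134 133 134
 132 135 176 228 227 227 226 225 206 136  63  73  86  90  90  90 105 124
 108  78  75  77  76  77]
```

Request:
apply_moves:
  slide:
    - [-0.07, 0, -0.04]
    - [0, 0, 0]
    - [0, -0.05, 0]
    - [0, -0.05, 0]
    - [0, -0.04, 0]
    - [0, 0, 0]
    - [0, 0, 0]
    - [0, 0, 0]
  dr:
    - [0, 0, 0]
    - [0, 0, 0]
    - [0, 0, 0]
    - [0, 0, 0]
    - [0, 0, 0]
    - [0, 0, 0]
    - [0, 0, 0]
    - [0, 0, 0]
  gripper: [-1, -1, -1, -1, -1, -1, -1, -1]

```text
t: 36.08
eef_pos: [432.8, -134.4, 30.2]
ee_rot: [3.14, 0.089, 0.002]
force: [0.7, -2.6, -1.2]
finger_gap: 21.2
grip_force: 39.2
```

Request:
apply_moves:
  slide:
    - [0.05, 0, 0]
    - [0.05, 0, 0]
    - [0, 0, 0]
    - [0, 0, 0]
    - [0, 0, 0]
    - [0, 0, 0]
    - [0, 0, 0]
    - [0, 0, 0]
  dr:
    - [0, 0, 0]
    - [0, 0, 0]
    - [0, 0, 0]
    - [0, 0, 0]
    - [0, 0, 0]
    - [0, 0, 0]
    - [0, 0, 0]
    - [0, 0, 0]
  gripper: [-1, -1, -1, -1, -1, -1, -1, -1]

```text
t: 36.75
eef_pos: [432.8, -134.4, 30.0]
ee_rot: [3.14, 0.088, -0.004]
force: [-3.9, -3.6, 3.2]
finger_gap: 21.4
grip_force: 39.7
```

```bash
python3 gap.py 433.6 -136.6 3.2
```

```text
[ 432.9 -134.4   30. ] [-5.3 -3.3  1.9]
along x +18..45 at y -6 [135 134 135 135 135 134 128 114  94  79  72  53  46  48  51  52  46  38
  64  79  96 133 143 144 143 142 175 217]
along x +18..45 at y 0 [135 135 136 135 135 133 127 114  94  78  72  64  66  77  92  93  80  44
  62 111 140 142 140 140 139 141 168 214]
along x +18..45 at y 6 [151 206 225 224 223 223 210 173 119  80  74  77  85  90  95  95  78  44
  67 114 142 142 140 141 141 141 161 212]
along y -17..24 at x -20 [30 48 38 27 22 11 14 35 50 50 49 50 52 59 84 91 91 92 92 92 92 93 93 93
 93 94 92 92 92 92 71 25  9 15 26 35 48 37 16 14 14  9]
along y -17..24 at x -14 [82 76 50 19 14  9  9 27 46 51 53 49 51 51 52 51 52 50 49 49 50 48 49 49
 50 50 49 49 48 49 32 15 13 11 19 42 75 81 82 77 67 56]
along y -17..24 at x 14 [ 78  77  77  77  77  77  76  84 110 128 133 133 134 133 133 132 134 133
 133 133 134 134 134 135 135 133 135 132 130 116  84  55  80  92  84  68
  71  78  77  78  77  77]
along y -17..24 at x 19 [ 78  77  77  77  79  78  78  84 109 125 133 134 134 135 134 135 134 135
 134 133 135 133 142 161 162 161 180 223 228 214 144  52  67  92  92  88
  85  79  76  76  75  77]
```

Request:
apply_moves:
  slide:
    - [-0.03, 0.03, 0]
    - [0, 0, 0]
    - [0, 0, 0]
    - [0, 0, 0]
    - [0, 0, -0.3]
    - [0, 0, -0.4]
    - [0, 0, 0]
    - [0, 0, 0]
  dr:
    - [0, 0, 0]
    - [0, 0, 0]
    - [0, 0, 0]
    - [0, 0, 0]
    - [0, 0, 0]
    - [0, 0, 0]
    - [0, 0, 0]
    - [0, 0, 0]
  gripper: [-1, -0.2, -0.2, -0.2, -0.2, -0.2, -1, -1]

```text
t: 37.47
eef_pos: [434.4, -134.9, 44.9]
ee_rot: [3.14, 0.089, 0.003]
force: [1.1, -0.3, 0.0]
finger_gap: 11.2
grip_force: 0.0
```

Request:
apply_moves:
  slide:
    - [0, 0, 0]
    - [0, 0, 0]
    - [0, 0, 0]
    - [0, 0, 0.1]
    - [0, 0, 0.1]
    - [0, 0, 0.1]
    - [0, 0, 0.1]
    - [0, 0, 0]
  dr:
    - [0, 0, 0]
    - [0, 0, 0]
    - [0, 0, 0]
    - [0, 0, 0]
    - [0, 0, 0]
    - [0, 0, 0]
    - [0, 0, 0]
    - [0, 0, 0]
  gripper: [-1, -1, -1, -1, -1, -1, -1, -1]

```text
t: 38.13
eef_pos: [433.5, -134.8, 36.7]
ee_rot: [3.14, 0.089, -0.001]
force: [-4.4, 1.2, 14.4]
finger_gap: -0.1
grip_force: 6.9
```

Request:
apply_moves:
  slide:
    - [0, 0, -0.4]
    - [0, 0, -0.6]
    - [0, 0, -0.8]
    - [0, 0, -0.8]
    - [0, 0, -0.8]
    - [0, 0, 0]
    - [0, 0, 0]
    - [0, 0, 0]
  dr:
    - [0, 0, 0]
    - [0, 0, 0]
    - [0, 0, 0]
    - [0, 0, 0]
    - [0, 0, 0]
    - [0, 0, 0]
    - [0, 0, 0]
    - [0, 0, 0]
  gripper: [-1, -1, -1, -1, -1, -1, -1, -1]

```text
t: 38.8
eef_pos: [433.2, -134.8, 103.7]
ee_rot: [-3.14, -0.089, 0.001]
force: [-0.3, 0.1, 0.7]
finger_gap: 0.1
grip_force: 0.0
```

```bash
python3 gap.py 434 -134.5 3.2; python3 gap.py 506 -131 3.2
python3 - <<'E'
from h import *
from workcell import r
f=r.grab_frame("wrist");pickle.dump(f,open("w12.pkl","wb"));blue(f,True,37)
plan([462.8,-12,130],3.2)
E
```

```text
[ 433.  -134.7  103.4] [ 0.5  0.3 -0.5]
along x +18..45 at y -6 [123 124 123 125 137 162 189 185 148  98  69  71  81  87  87  83  67  74
 114 131 132 133 133 131 131 132 158 191]
along x +18..45 at y 0 [122 122 123 134 170 197 199 186 149  96  67  70  81  86  88  83  68  66
  92 121 130 130 129 129 128 132 154 189]
along x +18..45 at y 6 [123 124 124 124 123 126 154 174 148  95  66  70  81  84  86  81  75 100
 130 133 132 132 131 130 131 133 153 187]
along y -17..24 at x -20 [129 128 127 113  82  71  80  83  84  83  83  84  83  84  85  86  86  85
  84  84  84  84  85  85  86  86  85  85  86  81  81  81  83  94 114 126
 126 125 124 124 125 125]
along y -17..24 at x -14 [129 128 122  96  69  71  82  84  86  85  83  84  84  84  86  86  85  85
  85  86  86  86  86  86  87  86  85  85  90 127 174 191 167 123 107 119
 124 125 124 126 126 126]
along y -17..24 at x 14 [ 71  70  71  72  71  75  95 113 121 123 124 124 122 121 121 122 123 124
 122 122 124 124 122 122 122 123 114  91  57  47  62  69  60  52  77 119
 130 129 128 127 128 128]
along y -17..24 at x 19 [ 70  71  71  71  72  78  95 11
[... 1324 characters left out ...]
  69  78  84  85  85  88 108
 129 133 134 134 135 136]
blue px 175 [101.  67.] world [538.4 -10. ] sides [29.4  5. ] head 90
blue px 455 [318.  81.] world [ 529.2 -171.1] sides [29.4 21.4] head 179
blue px 1589 [259. 101.] world [ 512.  -130.9] sides [22.  35.2] head 4
blue px 1270 [258. 213.] world [ 430.  -135.2] sides [21.2 34.5] head 4
blue px 185 [107. 246.] world [390.6  -6. ] sides [21.6 39.6] head 48
blue px 253 [302. 256.] world [ 395.2 -172.3] sides [30.  14.4] head 178
blue px 447 [ 50. 317.] world [285.   95.4] sides [121.1  12.4] head 147
slide [ 1.83 -6.04 -1.33]  y-heading -86.8 tilt -0.09,0.03  dz units -17.99 then-slide [ 6.04  1.83 -1.33] tcp [ 433.  -134.6  103.3] gap -0.0
```

Request:
apply_moves:
  slide:
    - [0.05, 0.8, 0]
    - [0, 0.8, 0]
    - [0, 0, 0.7]
    - [0, 0, 0.8]
    - [0, 0, 0.8]
    - [0, 0, 0.8]
    - [0, 0, 0.6]
    - [0, 0, 0]
  dr:
    - [0, 0, 0]
    - [0, 0, 0]
    - [0, 0, 0]
    - [0, 0, 0]
    - [0, 0, 0]
    - [0, 0, 0]
    - [0, 0, 0]
    - [0, 0, 0]
  gripper: [-1, -1, -1, -1, -1, -1, -1, -1]

```text
t: 39.62
eef_pos: [434.4, -166.0, 27.6]
ee_rot: [-3.138, -0.089, 0.007]
force: [-0.7, -0.3, 0.0]
finger_gap: -0.2
grip_force: 0.0
```

Request:
apply_moves:
  slide:
    - [0, -0.1, 0]
    - [0, -0.1, 0]
    - [0, -0.05, 0]
    - [0, 0, 0]
    - [0, 0, 0]
    - [0, 0, 0]
    - [0, 0, 0]
    - [0, 0, 0]
  dr:
    - [0, 0, 0]
    - [0, 0, 0]
    - [0, 0, 0]
    - [0, 0, 0]
    - [0, 0, 0]
    - [0, 0, 0]
    - [0, 0, 0]
    - [0, 0, 0]
  gripper: [-1, -1, -1, -1, -1, -1, -1, -1]

```text
t: 40.28
eef_pos: [436.2, -161.8, 30.3]
ee_rot: [3.14, 0.089, 0.0]
force: [0.3, 0.7, 0.9]
finger_gap: -0.2
grip_force: 0.0
```

Request:
apply_moves:
  slide:
    - [0, -0.05, 0]
    - [0, -0.05, 0]
    - [0, -0.05, 0]
    - [0, 0, 0]
    - [0, 0, 0]
    - [0, 0, 0]
    - [0, 0, 0]
    - [0, 0, 0]
  dr:
    - [0, 0, 0]
    - [0, 0, 0]
    - [0, 0, 0]
    - [0, 0, 0]
    - [0, 0, 0]
    - [0, 0, 0]
    - [0, 0, 0]
    - [0, 0, 0]
  gripper: [-1, -1, -1, -1, -1, -1, -1, -1]

```text
t: 40.95
eef_pos: [435.9, -158.7, 30.1]
ee_rot: [3.14, 0.089, 0.0]
force: [0.0, -0.8, 0.6]
finger_gap: 0.2
grip_force: 0.0
```

Request:
apply_moves:
  slide:
    - [0, -0.05, 0]
    - [0, -0.05, 0]
    - [0, -0.05, 0]
    - [0, 0, 0]
    - [0, 0, 0]
    - [0, 0, 0]
    - [0, 0, 0]
    - [0, 0, 0]
  dr:
    - [0, 0, 0]
    - [0, 0, 0]
    - [0, 0, 0]
    - [0, 0, 0]
    - [0, 0, 0]
    - [0, 0, 0]
    - [0, 0, 0]
    - [0, 0, 0]
  gripper: [-1, -1, -1, -1, -1, -1, -1, -1]

```text
t: 41.62
eef_pos: [435.9, -155.6, 30.2]
ee_rot: [-3.14, -0.089, -0.0]
force: [-0.2, -0.1, 1.7]
finger_gap: -0.2
grip_force: 0.8
```

```bash
python3 gap.py 434 -134.5 3.2
```

```text
[ 435.9 -155.6   30.2] [0.6 0.8 1.5]
along x +18..45 at y -6 [216 217 217 217 216 209 187 147  95  71  67  74  82  87  86  86  60  47
  92 131 132 133 134 134 132 144 190 212]
along x +18..45 at y 0 [217 216 216 216 215 209 187 146  95  71  63  73  83  87  87  83  56  45
  93 131 132 132 132 133 130 140 186 211]
along x +18..45 at y 6 [217 217 217 217 216 209 186 145  94  71  61  69  82  85  87  84  56  84
 133 135 134 133 133 133 132 137 181 211]
along y -17..24 at x -20 [16 13  8 10 14 15 18 18 15 15 11 14 12 12 10 12 35 68 82 86 86 86 86 87
 86 87 85 74 47 28 19  9  8  8 11 10  7 12 16 25 45 76]
along y -17..24 at x -14 [ 81  55  37  20  10  10  11  11  15  15  15  15  15  38  63  83  85  85
  87  88  87  87  87  87  87  86  86  87  87 106 161 192 168 116 117 126
 126 124 125 125 127 126]
along y -17..24 at x 14 [ 71  70  72  72  70  58  71 101 117 122 125 127 129 128 128 129 130 127
 125 125 125 125 123 124 124 124 124 121 105  69  58  67  56  60 111 131
 131 130 130 128 129 130]
along y -17..24 at x 19 [ 71  72  72  72  73  71  78 115 171 210 217 216 217 216 216 217 217 217
 217 218 218 218 217 217 217 218 218 217 193 103  42  43  43  61 113 130
 130 129 130 130 129 128]
```

Request:
apply_moves:
  slide:
    - [0, -0.05, 0]
    - [0, -0.05, 0]
    - [0, -0.05, 0]
    - [0, 0, 0]
    - [0, 0, 0]
    - [0, 0, 0]
    - [0, 0, 0]
    - [0, 0, 0]
  dr:
    - [0, 0, 0]
    - [0, 0, 0]
    - [0, 0, 0]
    - [0, 0, 0]
    - [0, 0, 0]
    - [0, 0, 0]
    - [0, 0, 0]
    - [0, 0, 0]
  gripper: [-1, -1, -1, -1, -1, -1, -1, -1]

```text
t: 42.33
eef_pos: [435.7, -152.7, 30.2]
ee_rot: [3.14, 0.089, 0.0]
force: [-0.4, -1.2, 3.0]
finger_gap: 0.0
grip_force: 1.6
```

Request:
apply_moves:
  slide:
    - [0, -0.05, 0]
    - [0, -0.05, 0]
    - [0, 0, 0]
    - [0, 0, 0]
    - [0, 0, 0]
    - [0, 0, 0]
    - [0, 0, 0]
    - [0, 0, 0]
  dr:
    - [0, 0, 0]
    - [0, 0, 0]
    - [0, 0, 0]
    - [0, 0, 0]
    - [0, 0, 0]
    - [0, 0, 0]
    - [0, 0, 0]
    - [0, 0, 0]
  gripper: [-1, -1, -1, -1, -1, -1, -1, -1]

```text
t: 43.0
eef_pos: [435.4, -151.5, 30.2]
ee_rot: [3.139, 0.087, -0.0]
force: [-0.4, -4.8, 3.4]
finger_gap: -0.0
grip_force: 3.1
```

```bash
python3 gap.py 434 -134.5 3.2|grep -v "along x"
```

```text
[ 435.5 -151.5   30.2] [-0.4 -5.2  2.2]
 103 133 135 135 135 135 133 151 199 215]
  82 124 134 134 133 133 131 146 195 213]
 131 135 137 135 136 135 133 140 189 214]
along y -17..24 at x -20 [23 23 18 14  8 13 15 12 13 16 20 22 21 18 14 11 12 13 12 12 31 71 86 87
 88 87 87 88 89 87 84 75 52 30 18 15 11 12  9 10 13 13]
along y -17..24 at x -14 [ 24  46  90  99  86  65  44  28  18  10  12  12  13  15   9  11  13  33
  61  82  87  87  88  88  87  88  86  87  87  91 139 189 194 153 111 125
 127 127 127 127 127 127]
along y -17..24 at x 14 [ 72  71  72  73  72  69  62  94 114 122 126 126 126 127 126 129 135 134
 135 134 129 125 125 127 126 125 125 122 113  79  51  62  57  46  51  72
 105 130 131 131 131 130]
along y -17..24 at x 19 [ 72  72  71  72  74  74  77 104 140 167 191 188 188 215 218 217 218 218
 217 219 218 219 219 219 218 219 219 219 209 135  52  45  46  45  55  78
 116 131 130 129 130 131]
```

Request:
apply_moves:
  slide:
    - [0, 0.3, 0]
    - [0, 0, -0.8]
    - [0, 0, -0.9]
    - [0, 0, -0.9]
    - [0, 0, -0.9]
    - [0, 0, -0.9]
    - [0, 0, -0.6]
    - [0, 0, 0]
  dr:
    - [0, 0, 0]
    - [0, 0, 0]
    - [0, 0, -1]
    - [0, 0, -1]
    - [0, 0, -1]
    - [0, 0, -1]
    - [0, 0, -1]
    - [0, 0, -1]
  gripper: [-1, -1, -1, -1, -1, -1, -1, -1]

```text
t: 43.72
eef_pos: [437.0, -156.3, 132.1]
ee_rot: [3.007, 0.906, 0.004]
force: [0.9, -0.3, -0.2]
finger_gap: 0.0
grip_force: 0.0
```

Request:
apply_moves:
  slide:
    - [0, 0, 0]
    - [0, 0, 0]
    - [0, 0, 0]
    - [0, 0, 0]
    - [0, 0, 0]
    - [0, 0, 0]
    - [0, 0, 0]
    - [0, 0, 0]
  dr:
    - [0, 0, -1]
    - [0, 0, -1]
    - [0, 0, -1]
    - [0, 0, -1]
    - [0, 0, -1]
    - [0, 0, -1]
    - [0, 0, -1]
    - [0, 0, -1]
  gripper: [0.1, 0.1, 0.1, 0.1, 0.1, 0.1, 0.1, 0.1]

```text
t: 44.38
eef_pos: [435.3, -155.8, 129.7]
ee_rot: [-2.515, -1.88, 0.0]
force: [-0.1, 0.2, -0.3]
finger_gap: 47.3
grip_force: 0.0
```

Request:
apply_moves:
  slide:
    - [0, 0, 0]
    - [0, 0, 0]
    - [0, 0, 0]
    - [0, 0, 0]
    - [0.9, 0.22, 0]
    - [0.9, 0.22, 0]
    - [0.9, 0.22, 0]
    - [0.9, 0.22, 0]
  dr:
    - [0, 0, -1]
    - [0, 0, -1]
    - [0, 0, -1]
    - [0, 0, -1]
    - [0, 0, 0]
    - [0, 0, 0]
    - [0, 0, 0]
    - [0, 0, 0]
  gripper: [0.1, 0.1, 0.1, 0.1, 0.1, 0.1, 0.1, 0.1]

```text
t: 45.05
eef_pos: [448.8, -82.4, 129.7]
ee_rot: [-2.156, -2.283, -0.0]
force: [1.0, -0.6, -0.7]
finger_gap: 47.1
grip_force: 0.0
```

Request:
apply_moves:
  slide:
    - [0.9, 0.22, 0]
    - [0.9, 0.22, 0]
    - [0.9, 0.22, 0]
    - [0.9, 0.22, 0]
    - [0, 0, 0]
    - [0, 0, 0]
    - [0, 0, 0]
    - [0, 0, 0]
  dr:
    - [0, 0, 0]
    - [0, 0, 0]
    - [0, 0, 0]
    - [0, 0, 0]
    - [0, 0, 0]
    - [0, 0, 0]
    - [0, 0, 0]
    - [0, 0, 0]
  gripper: [0.1, 0.1, 0.1, 0.1, 0.1, 0.1, 0.1, 0.1]

```text
t: 45.72
eef_pos: [462.3, -11.9, 129.8]
ee_rot: [-2.159, -2.282, 0.001]
force: [-0.9, -0.5, -0.3]
finger_gap: 47.6
grip_force: 0.0
```

Run:
```python
from h import *
from workcell import r
f=r.grab_frame("wrist");pickle.dump(f,open("w13.pkl","wb"));cv2.imwrite("pics/w13.png",cv2.resize(f["image"],(800,600),interpolation=cv2.INTER_CUBIC))
m=blobs(f["image"],(0,0,0),(180,255,45),60)
for x in sorted(m,key=lambda x:-x[0])[:6]:print(x[0],x[1].round(),np.round(x[2][1]),onz(f,*x[1],75,True).round(1))
plan([462.8,-13,42],3.2)
g=pickle.load(open("w12.pkl","rb"));f1=pickle.load(open("w11.pkl","rb"))
print("fin top from w11 (215-265,230-258)",C(f1,240,243,75,0,0,1.5625),C(f1,265,230,23,0,0,1.5625))
```

```text
37663 [240. 330.] [157. 487.] [ 451.2 -121.2   75. ]
1649 [261. 202.] [32. 57.] [463.   -2.1  75. ]
340 [ 56. 127.] [84.  6.] [300.3  49.4  75. ]
95 [232. 294.] [ 9. 31.] [443.8 -81.8  75. ]
87 [ 37. 256.] [58. 11.] [254.  -69.5  75. ]
slide [-0.05  0.02  4.39]  y-heading 3.1 tilt -0.05,-0.02  dz units -0.01 then-slide [-0.05  0.02  4.39] tcp [462.4 -12.  129.8] gap 47.0
fin top from w11 (215-265,230-258) [464.3 -20.2  75. ] [463.2 -17.1  23. ]
```

Run:
```python
from h import *
f=pickle.load(open("w13.pkl","rb"))
m=cv2.inRange(cv2.cvtColor(f["image"],cv2.COLOR_BGR2HSV),(0,0,0),(180,255,45));n,l,s,c=cv2.connectedComponentsWithStats(m)
i=l[202,261];print(s[i]);x,y,w,h,_=s[i]
for v in range(y,y+h,4):
    u=np.where(l[v]==i)[0];print(v,u.min(),u.max(),f["image"][v,261].tolist(),"z75",onz(f,261,v,75,True).round(0)[:2],"z23",onz(f,261,v,23,True).round(0)[:2])
```

```text
[ 245  176   33   58 1649]
176 252 276 [34, 38, 35] z75 [462.  16.] z23 [463.   4.]
180 245 277 [32, 31, 37] z75 [462.  14.] z23 [463.   1.]
184 245 277 [23, 23, 21] z75 [462.  11.] z23 [463.  -3.]
188 245 277 [4, 9, 5] z75 [462.   8.] z23 [464.  -7.]
192 245 277 [20, 18, 6] z75 [463.   5.] z23 [464. -10.]
196 245 277 [10, 9, 12] z75 [463.   2.] z23 [464. -14.]
200 245 277 [16, 15, 13] z75 [463.  -1.] z23 [464. -17.]
204 245 277 [33, 29, 35] z75 [463.  -4.] z23 [464. -21.]
208 245 277 [33, 35, 36] z75 [463.  -7.] z23 [465. -25.]
212 245 277 [38, 38, 41] z75 [463. -10.] z23 [465. -29.]
216 245 277 [34, 31, 31] z75 [464. -13.] z23 [465. -33.]
220 253 270 [33, 32, 32] z75 [464. -16.] z23 [465. -36.]
224 253 270 [34, 35, 35] z75 [464. -19.] z23 [465. -40.]
228 252 270 [35, 35, 34] z75 [464. -22.] z23 [466. -44.]
232 254 269 [19, 18, 18] z75 [464. -25.] z23 [466. -48.]
```

Request:
apply_moves:
  slide:
    - [-0.05, 0.05, 0.8]
    - [0, 0, 0.8]
    - [0, 0, 0.8]
    - [0, 0, 0.8]
    - [0, 0, 0.6]
    - [0, 0, 0.4]
    - [0, 0, 0.15]
    - [0, 0, 0]
  dr:
    - [0, 0, 0]
    - [0, 0, 0]
    - [0, 0, 0]
    - [0, 0, 0]
    - [0, 0, 0]
    - [0, 0, 0]
    - [0, 0, 0]
    - [0, 0, 0]
  gripper: [0.1, 0.1, 0.1, 0.1, 0.1, 0.1, 0.1, 0.1]

```text
t: 46.43
eef_pos: [463.6, -12.2, 42.7]
ee_rot: [-2.158, -2.282, 0.001]
force: [-0.0, -0.3, 0.8]
finger_gap: 46.6
grip_force: 0.0
```

Request:
apply_moves:
  slide:
    - [0, 0, 0]
    - [0, 0, 0]
    - [0, 0, 0]
    - [0, 0, 0]
    - [0, 0, 0]
    - [0, 0, 0]
    - [0, 0, 0]
    - [0, 0, 0]
  dr:
    - [0, 0, 0]
    - [0, 0, 0]
    - [0, 0, 0]
    - [0, 0, 0]
    - [0, 0, 0]
    - [0, 0, 0]
    - [0, 0, 0]
    - [0, 0, 0]
  gripper: [-1, -1, -1, -1, -1, -1, -1, -1]
  newtons: 70

```text
t: 47.1
eef_pos: [464.4, -11.9, 43.9]
ee_rot: [2.157, 2.282, 0.001]
force: [-1.2, -0.7, 6.7]
finger_gap: 13.3
grip_force: 69.2
```

Run:
```python
from h import *
from workcell import r
plan([457.6,-20,42],0);s=r.get_state();print(s["force"],s["wrist_torque"])
```

```text
slide [-0.38 -0.36  0.1 ]  y-heading 3.2 tilt 0.07,-0.03  dz units 0.65 then-slide [-0.4  -0.34  0.1 ] tcp [464.4 -11.9  43.9] gap 13.3
[-1.16514632 -0.67625227  6.68942872] [-0.02212841  0.35319844  0.01644887]
```

Request:
apply_moves:
  slide:
    - [0, -0.09, 0]
    - [0, -0.09, 0]
    - [0, -0.08, 0]
    - [0, -0.08, 0]
    - [0, 0, 0]
    - [0, 0, 0]
    - [-0.2, 0, 0]
    - [-0.3, 0, 0]
  dr:
    - [0, 0, 0.17]
    - [0, 0, 0.17]
    - [0, 0, 0.17]
    - [0, 0, 0.17]
    - [0, 0, 0]
    - [0, 0, 0]
    - [0, 0, 0]
    - [0, 0, 0]
  gripper: [-1, -1, -1, -1, -1, -1, -1, -1]

```text
t: 47.77
eef_pos: [458.0, -18.6, 43.9]
ee_rot: [-2.221, -2.22, -0.007]
force: [0.3, 9.9, 7.9]
finger_gap: 13.1
grip_force: 70.0
```

Request:
apply_moves:
  slide:
    - [-0.4, 0, 0]
    - [-0.5, 0, 0]
    - [-0.5, 0, 0]
    - [-0.5, 0, 0]
    - [-0.5, 0, 0]
    - [-0.4, 0, 0]
    - [-0.2, 0, 0]
    - [0, 0, 0]
  dr:
    - [0, 0, 0]
    - [0, 0, 0]
    - [0, 0, 0]
    - [0, 0, 0]
    - [0, 0, 0]
    - [0, 0, 0]
    - [0, 0, 0]
    - [0, 0, 0]
  gripper: [-1, -1, -1, -1, -1, -1, -1, -1]

```text
t: 48.43
eef_pos: [457.7, -79.7, 43.9]
ee_rot: [-2.223, -2.219, -0.006]
force: [-0.3, 6.3, 11.1]
finger_gap: 13.0
grip_force: 70.3
```

Run:
```python
from h import *
from workcell import r
plan([457.5,-100,43],-0.3);s=r.get_state();print(s["force"],s["wrist_torque"])
f=r.grab_frame("top");pickle.dump(f,open("t2.pkl","wb"))
w=r.grab_frame("wrist");pickle.dump(w,open("w14.pkl","wb"))
i=cv2.resize(f["image"][140:240,225:425],(800,400),interpolation=cv2.INTER_CUBIC);j=cv2.resize(w["image"],(267,200))
cv2.imwrite("pics/t2.png",i)
cv2.imwrite("pics/t2w.png",np.vstack([i,np.pad(j,((0,0),(0,533),(0,0)))]))
```

```text
slide [-1.01 -0.01  0.04]  y-heading -0.1 tilt 0.11,0.17  dz units 0.04 then-slide [-1.01 -0.    0.04] tcp [457.7 -79.7  43.9] gap 13.0
[-0.25164614  6.32360769 11.1476768 ] [ 1.11736478 -0.00594535  0.0062586 ]
```

View pics/t2w.png

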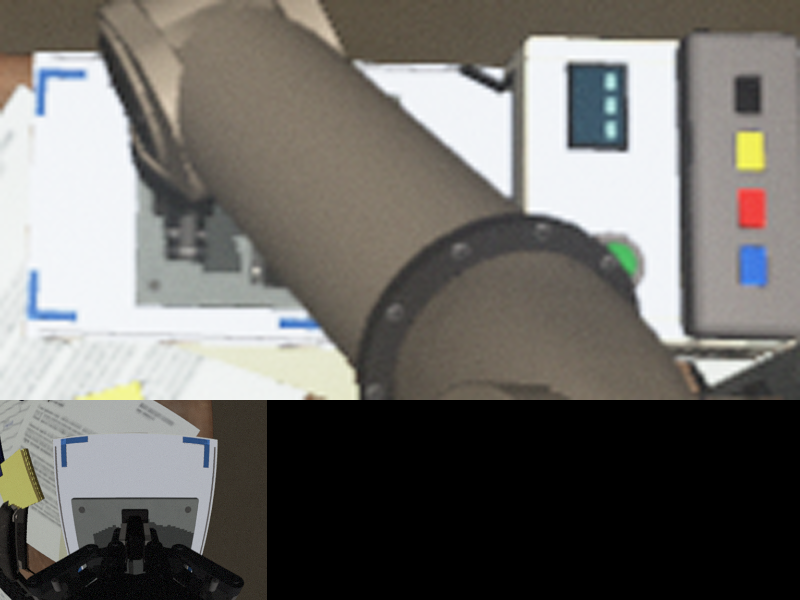

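The tray is centred on the bed in the wrist inset (tray edge 72–198, bed 57–215), and the arm hides it from the top camera. I'll check its alignment numerically.

Run:
```python
from h import *
f=pickle.load(open("w14.pkl","rb"))
# tray +y edge: scan along y at several x, z=23 ; bed side edges: scan along x at y ~ -20, z=15
pts=[]
for x in(400,415,430,490,505,520):
    P,v=prof(f,(x,-50,23),(x,0,23),101);d=np.diff(v);i=int(np.argmax(d));pts.append((x,P[i][1]))
print("edge",pts);k=np.polyfit(*zip(*pts),1);print("tray yaw",np.degrees(k[0]))
for y in(-30,-40,-45):
    for a,b in((457,360),(457,560)):
        P,v=prof(f,(a,y,23),(b,y,23),104);print(y,"from",a,"to",b,v[60:104].tolist())
# blue corners
for x in blobs(f["image"],(100,120,50),(128,255,255),60):
    q=cv2.boxPoints(x[2]);print(x[0],x[1].round(1),onz(f,*x[1],15,True)[:2].round(1))
m=cv2.inRange(cv2.cvtColor(f["image"],cv2.COLOR_BGR2HSV),(100,120,50),(128,255,255));ys,xs=np.where(m[40:130,90:440]);xs+=90;ys+=40
W=np.array([onz(f,u,v,15,True)[:2] for u,v in zip(xs,ys)]);W=W[(W[:,0]>350)&(W[:,0]<570)&(W[:,1]>-40)]
print("blue x range",np.percentile(W[:,0],[.5,99.5]).round(1),"y max left/right",[np.percentile(W[s][:,1],99).round(1) for s in(W[:,0]<457,W[:,0]>457)])
```

```text
edge [(400, np.float64(-50.0)), (415, np.float64(-50.0)), (430, np.float64(-50.0)), (490, np.float64(-50.0)), (505, np.float64(-50.0)), (520, np.float64(-50.0))]
tray yaw -1.0106031334267364e-15
-30 from 457 to 360 [180, 180, 179, 180, 180, 180, 180, 179, 181, 180, 179, 180, 180, 181, 178, 180, 180, 179, 180, 180, 181, 180, 180, 180, 180, 180, 180, 180, 179, 179, 179, 179, 180, 171, 134, 101, 128, 167, 175, 160, 151, 154, 160, 165]
-30 from 457 to 560 [180, 179, 179, 180, 180, 180, 180, 180, 180, 179, 179, 180, 180, 179, 180, 180, 179, 180, 180, 180, 180, 179, 179, 179, 180, 179, 179, 181, 180, 158, 112, 107, 154, 172, 131, 69, 48, 51, 52, 51, 51, 51, 50, 51]
-40 from 457 to 360 [180, 180, 179, 180, 179, 179, 180, 179, 179, 180, 180, 179, 179, 179, 180, 180, 180, 180, 180, 180, 180, 180, 179, 180, 178, 178, 179, 179, 180, 180, 180, 181, 181, 175, 145, 110, 124, 164, 178, 170, 160, 154, 151, 149]
-40 from 457 to 560 [178, 179, 180, 180, 181, 180, 179, 179, 180, 181, 180, 180, 180, 180, 180, 180, 180, 179, 178, 180, 181, 179, 179, 180, 179, 180, 181, 180, 178, 153, 106, 111, 157, 175, 125, 64, 51, 52, 52, 50, 52, 52, 53, 52]
-45 from 457 to 360 [181, 180, 180, 180, 179, 181, 180, 180, 180, 179, 179, 179, 179, 179, 180, 180, 180, 179, 179, 180, 180, 180, 180, 180, 179, 180, 180, 180, 179, 179, 179, 180, 180, 174, 137, 103, 123, 168, 176, 158, 146, 152, 159, 164]
-45 from 457 to 560 [180, 180, 180, 180, 180, 180, 181, 180, 179, 181, 180, 179, 179, 180, 179, 180, 180, 180, 180, 180, 180, 179, 179, 178, 179, 180, 179, 180, 176, 147, 106, 119, 162, 168, 122, 65, 50, 51, 51, 52, 52, 53, 52, 51]
860 [133.6  89.2] [382.6   9.4]
847 [384.2  90.5] [533.    8.3]
blue x range [371.3 544. ] y max left/right [np.float64(19.2), np.float64(18.3)]
```

Run:
```python
from h import *
f=pickle.load(open("w14.pkl","rb"))
pts=[]
for x in(395,405,415,425,490,500,510,520):
    P,v=prof(f,(x,-70,23),(x,-35,23),141);i=int(np.argmax(np.diff(v)));pts.append((x,round(P[i][1],1)))
print("edge",pts);k=np.polyfit(*zip(*pts),1);print("tray yaw",np.degrees(k[0]))
for y in(-58,-64):
  for a,b in((420,370),(495,545)):
    P,v=prof(f,(a,y,23),(b,y,23),101);d=np.diff(v.astype(int));i=int(np.argmax(d));print(y,"side edge x",P[i][0],d[i])
```

```text
edge [(395, np.float64(-50.0)), (405, np.float64(-50.2)), (415, np.float64(-50.2)), (425, np.float64(-50.0)), (490, np.float64(-49.8)), (500, np.float64(-50.0)), (510, np.float64(-49.8)), (520, np.float64(-50.0))]
tray yaw 0.10827548884362069
-58 side edge x 383.0 22
-58 side edge x 531.0 24
-64 side edge x 383.5 22
-64 side edge x 531.0 26
```

Request:
apply_moves:
  slide:
    - [-0.3, 0, 0]
    - [-0.5, 0.02, 0]
    - [-0.5, 0, 0]
    - [-0.5, 0, 0]
    - [-0.5, 0, 0]
    - [-0.5, 0, 0]
    - [-0.4, 0, 0]
    - [-0.3, 0, 0]
  dr:
    - [0, 0, 0.03]
    - [0, 0, 0]
    - [0, 0, 0]
    - [0, 0, 0]
    - [0, 0, 0]
    - [0, 0, 0]
    - [0, 0, 0]
    - [0, 0, 0]
  gripper: [-1, -1, -1, -1, -1, -1, -1, -1]

```text
t: 49.2
eef_pos: [457.8, -148.4, 43.9]
ee_rot: [-2.223, -2.217, -0.007]
force: [0.1, 12.7, 11.5]
finger_gap: 13.0
grip_force: 70.5
```

Request:
apply_moves:
  slide:
    - [-0.3, 0, 0]
    - [-0.4, 0, 0]
    - [-0.4, 0, 0]
    - [-0.4, 0, 0]
    - [-0.4, 0, 0]
    - [-0.4, 0, 0]
    - [-0.3, 0, 0]
    - [-0.2, 0, 0]
  dr:
    - [0, 0, 0]
    - [0, 0, 0]
    - [0, 0, 0]
    - [0, 0, 0]
    - [0, 0, 0]
    - [0, 0, 0]
    - [0, 0, 0]
    - [0, 0, 0]
  gripper: [-1, -1, -1, -1, -1, -1, -1, -1]

```text
t: 49.87
eef_pos: [457.6, -203.9, 43.9]
ee_rot: [-2.223, -2.217, -0.007]
force: [0.2, 13.1, 14.6]
finger_gap: 13.2
grip_force: 70.6
```

Request:
apply_moves:
  slide:
    - [-0.3, 0, 0]
    - [-0.3, 0, 0]
    - [-0.3, 0, 0]
    - [-0.3, 0, 0]
    - [-0.3, 0, 0]
    - [-0.2, 0, 0]
    - [-0.1, 0, 0]
    - [0, 0, 0]
  dr:
    - [0, 0, 0]
    - [0, 0, 0]
    - [0, 0, 0]
    - [0, 0, 0]
    - [0, 0, 0]
    - [0, 0, 0]
    - [0, 0, 0]
    - [0, 0, 0]
  gripper: [-1, -1, -1, -1, -1, -1, -1, -1]

```text
t: 50.53
eef_pos: [457.5, -239.8, 43.9]
ee_rot: [-2.223, -2.217, -0.006]
force: [0.3, 11.0, 12.1]
finger_gap: 13.0
grip_force: 70.6
```

Request:
apply_moves:
  slide:
    - [-0.2, 0, 0]
    - [-0.3, 0, 0]
    - [-0.3, 0, 0]
    - [-0.2, 0, 0]
    - [-0.15, 0, 0]
    - [-0.1, 0, 0]
    - [0, 0, 0]
    - [0, 0, 0]
  dr:
    - [0, 0, 0]
    - [0, 0, 0]
    - [0, 0, 0]
    - [0, 0, 0]
    - [0, 0, 0]
    - [0, 0, 0]
    - [0, 0, 0]
    - [0, 0, 0]
  gripper: [-1, -1, -1, -1, -1, -1, -1, -1]

```text
t: 51.2
eef_pos: [457.5, -264.4, 43.9]
ee_rot: [-2.222, -2.218, -0.006]
force: [1.3, 12.3, 12.9]
finger_gap: 13.1
grip_force: 70.6
```

Request:
apply_moves:
  slide:
    - [-0.1, 0, 0]
    - [-0.1, 0, 0]
    - [-0.1, 0, 0]
    - [0, 0, 0]
    - [0, 0, 0]
    - [0, 0, 0]
    - [0, 0, 0]
    - [0, 0, 0]
  dr:
    - [0, 0, 0]
    - [0, 0, 0]
    - [0, 0, 0]
    - [0, 0, 0]
    - [0, 0, 0]
    - [0, 0, 0]
    - [0, 0, 0]
    - [0, 0, 0]
  gripper: [-1, -1, -1, -1, -1, -1, -1, -1]

```text
t: 51.87
eef_pos: [457.5, -270.2, 43.9]
ee_rot: [-2.222, -2.218, -0.006]
force: [0.9, 11.9, 13.8]
finger_gap: 12.9
grip_force: 70.6
```

Request:
apply_moves:
  slide:
    - [-0.1, 0, 0]
    - [-0.05, 0, 0]
    - [0, 0, 0]
    - [0, 0, 0]
    - [0, 0, 0]
    - [0, 0, 0]
    - [0, 0, 0]
    - [0, 0, 0]
  dr:
    - [0, 0, 0]
    - [0, 0, 0]
    - [0, 0, 0]
    - [0, 0, 0]
    - [0, 0, 0]
    - [0, 0, 0]
    - [0, 0, 0]
    - [0, 0, 0]
  gripper: [-1, -1, -1, -1, -1, -1, -1, -1]

```text
t: 52.53
eef_pos: [457.5, -270.6, 43.9]
ee_rot: [-2.218, -2.218, -0.009]
force: [0.0, 19.0, 17.1]
finger_gap: 12.7
grip_force: 71.2
```

Request:
apply_moves:
  slide:
    - [-0.1, 0, 0]
    - [0, 0, 0]
    - [0, 0, 0]
    - [0, 0, 0]
    - [0, 0, 0]
    - [0, 0, 0]
    - [0, 0, 0]
    - [0, 0, 0]
  dr:
    - [0, 0, 0]
    - [0, 0, 0]
    - [0, 0, 0]
    - [0, 0, 0]
    - [0, 0, 0]
    - [0, 0, 0]
    - [0, 0, 0]
    - [0, 0, 0]
  gripper: [-1, -1, -1, -1, -1, -1, -1, -1]

```text
t: 53.2
eef_pos: [457.5, -270.6, 43.9]
ee_rot: [-2.216, -2.218, -0.011]
force: [-2.0, 23.6, 19.2]
finger_gap: 12.8
grip_force: 71.5
```

Run:
```python
from h import *
from workcell import r
f=pickle.load(open("f0.pkl","rb"))
for z in(97,101,105,110,116):print(z,"top",onz(f["top"],378.3,205.3,z)[:2].round(1),"scene",onz(f["scene"],323.2,128,z)[:2].round(1),"w1",C(pickle.load(open("w1.pkl","rb")),703,262,z,0,0,1.5625)[:2])
plan([401,-352,160],0)
```

```text
97 top [ 407.5 -352. ] scene [ 411.8 -369.7] w1 [ 397.  -360.2]
101 top [ 406.8 -350.9] scene [ 409.5 -365.3] w1 [ 398.4 -357.4]
105 top [ 406.1 -349.9] scene [ 407.1 -360.9] w1 [ 399.9 -354.6]
110 top [ 405.3 -348.5] scene [ 404.1 -355.4] w1 [ 401.7 -351.1]
116 top [ 404.2 -346.9] scene [ 400.6 -348.8] w1 [ 403.8 -347. ]
slide [-4.01 -2.83 -5.84]  y-heading 0.1 tilt 0.02,0.54  dz units 0.01 then-slide [-4.01 -2.83 -5.84] tcp [ 457.5 -270.6   43.9] gap 12.8
```

Request:
apply_moves:
  slide:
    - [0.12, 0, 0]
    - [0, 0, 0]
    - [0, 0, 0]
    - [0, 0, 0]
    - [0, 0, 0]
    - [0, 0, -0.4]
    - [0, 0, -0.8]
    - [0, 0, -0.8]
  dr:
    - [0, 0, 0]
    - [0, 0, 0]
    - [0, 0, 0]
    - [0, 0, 0]
    - [0, 0, 0]
    - [0, 0, 0]
    - [0, 0, 0]
    - [0, 0, 0]
  gripper: [-1, 0, 0, 0, 0, 0, 0, 0]

```text
t: 53.87
eef_pos: [455.5, -277.8, 83.4]
ee_rot: [-2.227, -2.213, 0.001]
force: [0.6, -1.0, 0.2]
finger_gap: 42.3
grip_force: 0.0
```

Request:
apply_moves:
  slide:
    - [0, 0, -0.9]
    - [0, 0, -0.9]
    - [0, 0, -0.9]
    - [0, 0, -0.9]
    - [0, 0, -0.9]
    - [0, 0, -0.5]
    - [0, 0, 0]
    - [0, 0, 0]
  dr:
    - [0, 0, 0]
    - [0, 0, 0]
    - [0, 0, 0]
    - [0, 0, 0]
    - [0, 0, 0]
    - [0, 0, 0]
    - [0, 0, 0]
    - [0, 0, 0]
  gripper: [0, 0, 0, 0, 0, 0, -1, -1]

```text
t: 54.53
eef_pos: [456.1, -278.0, 183.2]
ee_rot: [2.228, 2.214, -0.0]
force: [-0.2, -0.3, -0.5]
finger_gap: 19.1
grip_force: 0.0
```

Request:
apply_moves:
  slide:
    - [-0.7, -0.5, 0]
    - [-0.7, -0.5, 0]
    - [-0.6, -0.5, 0]
    - [0, -0.5, 0]
    - [0, -0.5, 0]
    - [0, 0, 0]
    - [0, 0, 0]
    - [0, 0, 0]
  dr:
    - [0, 0, 0]
    - [0, 0, 0]
    - [0, 0, 0]
    - [0, 0, 0]
    - [0, 0, 0]
    - [0, 0, 0]
    - [0, 0, 0]
    - [0, 0, 0]
  gripper: [-1, -1, -1, -1, -1, -1, -1, -1]

```text
t: 55.2
eef_pos: [406.6, -316.6, 183.2]
ee_rot: [2.226, 2.217, 0.001]
force: [0.1, 0.5, 0.2]
finger_gap: -0.1
grip_force: 0.0
```

Run:
```python
from h import *
from workcell import r
f=r.grab_frame("wrist");pickle.dump(f,open("w15.pkl","wb"))
for x in blobs(f["image"],(45,100,50),(78,255,255),40):
    print(x[0],x[1].round(1),[onz(f,*x[1],z,True)[:2].round(1) for z in(105,110,116)])
plan([403,-348,130],0)
# tray +y edge check: home?
for x in(400,415,500,515):
    P,v=prof(f,(x,-265,23),(x,-225,23),81);i=int(np.argmax(np.diff(v)));print(x,P[i][1],v[max(i-3,0):i+5])
```

```text
155 [251.9 235.5] [array([ 400.6, -343.5]), array([ 400.7, -341.2]), array([ 400.9, -338.4])]
slide [-1.57 -0.18  2.66]  y-heading -0.2 tilt 0.04,0.00  dz units -0.05 then-slide [-1.57 -0.19  2.66] tcp [ 406.7 -316.7  183.2] gap -0.1
400 -242.5 [149 152 161 172 192 211 223 235]
415 -242.5 [150 155 164 177 197 213 226 235]
500 -242.0 [151 165 181 200 220 231 237 240]
515 -242.5 [147 152 167 183 204 225 232 239]
```

Request:
apply_moves:
  slide:
    - [-0.6, -0.1, 0.3]
    - [-0.6, -0.08, 0.4]
    - [-0.37, 0, 0.6]
    - [0, 0, 0.6]
    - [0, 0, 0.6]
    - [0, 0, 0.3]
    - [0, 0, 0]
    - [0, 0, 0]
  dr:
    - [0, 0, 0]
    - [0, 0, 0]
    - [0, 0, 0]
    - [0, 0, 0]
    - [0, 0, 0]
    - [0, 0, 0]
    - [0, 0, 0]
    - [0, 0, 0]
  gripper: [-1, -1, -1, -1, -1, -1, -1, -1]

```text
t: 55.92
eef_pos: [402.3, -348.0, 126.6]
ee_rot: [-2.225, -2.216, -0.001]
force: [0.2, -0.5, 0.5]
finger_gap: 0.2
grip_force: 0.0
```

Request:
apply_moves:
  slide:
    - [0, 0, 0.1]
    - [0, 0, 0.1]
    - [0, 0, 0.1]
    - [0, 0, 0.1]
    - [0, 0, 0.1]
    - [0, 0, 0]
    - [0, 0, 0]
    - [0, 0, 0]
  dr:
    - [0, 0, 0]
    - [0, 0, 0]
    - [0, 0, 0]
    - [0, 0, 0]
    - [0, 0, 0]
    - [0, 0, 0]
    - [0, 0, 0]
    - [0, 0, 0]
  gripper: [-1, -1, -1, -1, -1, -1, -1, -1]

```text
t: 56.58
eef_pos: [402.3, -348.9, 117.3]
ee_rot: [2.227, 2.215, -0.0]
force: [0.1, 0.1, 0.8]
finger_gap: 0.0
grip_force: 0.7
```

Request:
apply_moves:
  slide:
    - [0, 0, 0.1]
    - [0, 0, 0.1]
    - [0, 0, 0.05]
    - [0, 0, 0]
    - [0, 0, 0]
    - [0, 0, 0]
    - [0, 0, 0]
    - [0, 0, 0]
  dr:
    - [0, 0, 0]
    - [0, 0, 0]
    - [0, 0, 0]
    - [0, 0, 0]
    - [0, 0, 0]
    - [0, 0, 0]
    - [0, 0, 0]
    - [0, 0, 0]
  gripper: [-1, -1, -1, -1, -1, -1, -1, -1]

```text
t: 57.25
eef_pos: [402.5, -349.0, 113.0]
ee_rot: [2.227, 2.215, -0.001]
force: [-3.7, 1.1, 11.3]
finger_gap: -0.1
grip_force: 5.8
```

Request:
apply_moves:
  slide:
    - [0, 0, 0.08]
    - [0, 0, 0]
    - [0, 0, 0]
    - [0, 0, 0]
    - [0, 0, 0]
    - [0, 0, 0]
    - [0, 0, 0]
    - [0, 0, 0]
  dr:
    - [0, 0, 0]
    - [0, 0, 0]
    - [0, 0, 0]
    - [0, 0, 0]
    - [0, 0, 0]
    - [0, 0, 0]
    - [0, 0, 0]
    - [0, 0, 0]
  gripper: [-1, -1, -1, -1, -1, -1, -1, -1]

```text
t: 57.92
eef_pos: [402.6, -349.0, 112.7]
ee_rot: [2.227, 2.214, -0.003]
force: [-6.4, 4.3, 24.5]
finger_gap: -0.1
grip_force: 12.5
```

Run:
```python
from h import *
from workcell import r
print(r.get_state()["force"])
a=pickle.load(open("w15.pkl","rb"))
f=r.grab_frame("scene");cv2.imwrite("pics/s3.png",cv2.resize(f["image"][70:250,190:390],(800,600)[:2]))
g=pickle.load(open("f0.pkl","rb"))["scene"]
d=cv2.absdiff(f["image"],g["image"]).max(2)[85:150,270:360];print("changed px on printer",(d>40).sum())
for x in blobs(f["image"],(45,120,80),(75,255,255),5):print(x[0],x[1])
```

```text
[-6.40615737  4.32183735 24.51515923]
changed px on printer 1796
16 [322.1875 130.    ]
```

Request:
apply_moves:
  slide:
    - [0, 0, -0.4]
    - [0, 0, -0.8]
    - [0, 0, -0.8]
    - [0, 0, -0.8]
    - [0, 0, -0.7]
    - [0.6, 0.4, 0]
    - [0.7, 0.5, 0]
    - [0.7, 0.5, 0]
  dr:
    - [0, 0, 0]
    - [0, 0, 0]
    - [0, 0, 0]
    - [0, 0, 0]
    - [0, 0, 0]
    - [0, 0, 0]
    - [0, 0, 0]
    - [0, 0, 0]
  gripper: [-1, -1, -1, -1, 0, 0, 0, 0]

```text
t: 58.63
eef_pos: [430.5, -308.9, 180.5]
ee_rot: [2.229, 2.214, -0.0]
force: [0.3, -0.7, 0.2]
finger_gap: 42.3
grip_force: 0.0
```

Request:
apply_moves:
  slide:
    - [0.7, 0.5, 0]
    - [0.7, 0.5, 0]
    - [0.5, 0.35, 0]
    - [0, 0, 0]
    - [0, 0, 0]
    - [0, 0, 0]
    - [0, 0, 0]
    - [0, 0, 0]
  dr:
    - [0, 0, 0]
    - [0, 0, 0]
    - [0, 0, 0]
    - [0, 0, 0]
    - [0, 0, 0]
    - [0, 0, 0]
    - [0, 0, 0]
    - [0, 0, 0]
  gripper: [0, 0, 0, 0, 0, 0, 0, 0]

```text
t: 59.3
eef_pos: [457.0, -272.1, 180.4]
ee_rot: [-2.229, -2.213, 0.001]
force: [0.4, -0.6, 0.6]
finger_gap: 42.8
grip_force: 0.0
```

Run:
```python
from h import *
from workcell import r
plan([457.5,-270,43],0)
f=r.grab_frame("wrist")
for x in(400,415,500,515):
    P,v=prof(f,(x,-265,23),(x,-225,23),81);i=int(np.argmax(np.diff(v)));print(x,P[i][1])
for x in blobs(r.grab_frame("scene")["image"],(45,120,80),(75,255,255),5):print(x[0],x[1])
```

```text
slide [0.11 0.03 6.87]  y-heading -0.4 tilt -0.03,-0.02  dz units -0.08 then-slide [0.11 0.03 6.87] tcp [ 457.  -272.1  180.4] gap 42.8
400 -241.5
415 -241.0
500 -242.0
515 -241.5
29 [323.         127.13793103]
```

Request:
apply_moves:
  slide:
    - [0.1, 0.03, 0.9]
    - [0, 0, 0.9]
    - [0, 0, 0.9]
    - [0, 0, 0.9]
    - [0, 0, 0.9]
    - [0, 0, 0.9]
    - [0, 0, 0.8]
    - [0, 0, 0.4]
  dr:
    - [0, 0, 0]
    - [0, 0, 0]
    - [0, 0, 0]
    - [0, 0, 0]
    - [0, 0, 0]
    - [0, 0, 0]
    - [0, 0, 0]
    - [0, 0, 0]
  gripper: [0, 0, 0, 0, 0, 0, 0, 0]

```text
t: 60.07
eef_pos: [457.1, -269.1, 46.7]
ee_rot: [-2.226, -2.213, 0.001]
force: [0.6, 0.6, -1.1]
finger_gap: 42.4
grip_force: 0.0
```

Request:
apply_moves:
  slide:
    - [0, 0, 0.1]
    - [0, 0, 0]
    - [0, 0, 0]
    - [0, 0, 0]
    - [0, 0, 0]
    - [0, 0, 0]
    - [0, 0, 0]
    - [0, 0, 0]
  dr:
    - [0, 0, 0]
    - [0, 0, 0]
    - [0, 0, 0]
    - [0, 0, 0]
    - [0, 0, 0]
    - [0, 0, 0]
    - [0, 0, 0]
    - [0, 0, 0]
  gripper: [0, -1, -1, -1, -1, -1, -1, -1]
  newtons: 70

```text
t: 60.73
eef_pos: [458.7, -269.4, 47.6]
ee_rot: [2.227, 2.214, -0.0]
force: [-2.1, 1.1, 7.5]
finger_gap: 12.9
grip_force: 69.7
```

Request:
apply_moves:
  slide:
    - [0.05, 0, 0]
    - [0.1, 0, 0]
    - [0.2, 0, 0]
    - [0.3, 0, 0]
    - [0.4, 0, 0]
    - [0.4, 0, 0]
    - [0.4, 0, 0]
    - [0.4, 0, 0]
  dr:
    - [0, 0, 0]
    - [0, 0, 0]
    - [0, 0, 0]
    - [0, 0, 0]
    - [0, 0, 0]
    - [0, 0, 0]
    - [0, 0, 0]
    - [0, 0, 0]
  gripper: [-1, -1, -1, -1, -1, -1, -1, -1]

```text
t: 61.4
eef_pos: [459.5, -226.5, 47.6]
ee_rot: [2.226, 2.211, -0.001]
force: [-0.3, -6.6, 3.2]
finger_gap: 12.7
grip_force: 69.2
```

Request:
apply_moves:
  slide:
    - [0.4, 0, 0]
    - [0.4, 0, 0]
    - [0.4, 0, 0]
    - [0.4, 0, 0]
    - [0.4, 0, 0]
    - [0.4, 0, 0]
    - [0.4, 0, 0]
    - [0.4, 0, 0]
  dr:
    - [0, 0, 0]
    - [0, 0, 0]
    - [0, 0, 0]
    - [0, 0, 0]
    - [0, 0, 0]
    - [0, 0, 0]
    - [0, 0, 0]
    - [0, 0, 0]
  gripper: [-1, -1, -1, -1, -1, -1, -1, -1]

```text
t: 62.07
eef_pos: [459.9, -162.5, 47.5]
ee_rot: [2.227, 2.21, -0.002]
force: [0.7, -6.9, 4.4]
finger_gap: 12.9
grip_force: 69.4
```

Request:
apply_moves:
  slide:
    - [0.4, 0, 0]
    - [0.4, 0, 0]
    - [0.4, 0, 0]
    - [0.4, 0, 0]
    - [0.4, 0, 0]
    - [0.4, 0, 0]
    - [0.4, 0, 0]
    - [0.4, 0, 0]
  dr:
    - [0, 0, 0]
    - [0, 0, 0]
    - [0, 0, 0]
    - [0, 0, 0]
    - [0, 0, 0]
    - [0, 0, 0]
    - [0, 0, 0]
    - [0, 0, 0]
  gripper: [-1, -1, -1, -1, -1, -1, -1, -1]

```text
t: 62.73
eef_pos: [460.4, -98.6, 47.5]
ee_rot: [2.227, 2.21, -0.002]
force: [-0.4, -8.3, 6.8]
finger_gap: 12.6
grip_force: 69.7
```

Request:
apply_moves:
  slide:
    - [0.4, 0, 0]
    - [0.4, 0, 0]
    - [0.4, 0, 0]
    - [0.4, 0, 0]
    - [0.4, 0, 0]
    - [0.3, 0, 0]
    - [0.2, 0, 0]
    - [0.1, 0, 0]
  dr:
    - [0, 0, 0]
    - [0, 0, 0]
    - [0, 0, 0]
    - [0, 0, 0]
    - [0, 0, 0]
    - [0, 0, 0]
    - [0, 0, 0]
    - [0, 0, 0]
  gripper: [-1, -1, -1, -1, -1, -1, -1, -1]

```text
t: 63.4
eef_pos: [460.6, -46.3, 47.5]
ee_rot: [2.226, 2.211, -0.002]
force: [-0.2, -8.1, 7.9]
finger_gap: 12.8
grip_force: 69.8
```

Run:
```python
from h import *
from workcell import r
s=r.get_state();plan([457.6,s["eef_pos"][1],43],-0.3,s);print(s["force"].round(1))
f=r.grab_frame("wrist");y0=s["eef_pos"][1]+29
for x in(395,410,425,490,505,520):
    P,v=prof(f,(x,y0-18,23),(x,y0+12,23),121);i=int(np.argmax(np.diff(v)));print(x,P[i][1].round(1),end=" ")
for a,b in((420,370),(495,545)):
    P,v=prof(f,(a,y0-12,23),(b,y0-12,23),101);i=int(np.argmax(np.diff(v)));print("side",P[i][0])
```

```text
slide [-0.   -0.15  0.23]  y-heading -0.4 tilt 0.10,-0.21  dz units -0.02 then-slide [ 0.   -0.15  0.23] tcp [460.6 -46.3  47.5] gap 12.8
[-0.2 -8.1  7.9]
395 -17.0 410 -17.3 425 -17.8 490 -18.3 505 -18.0 520 -18.3 side 386.5
side 534.0
```

Request:
apply_moves:
  slide:
    - [0.1, -0.03, 0]
    - [0.2, -0.03, 0]
    - [0.3, -0.03, 0]
    - [0.3, -0.03, 0]
    - [0.2, 0, 0]
    - [0.1, 0, 0]
    - [0.05, 0, 0]
    - [0, 0, 0]
  dr:
    - [0, 0, 0]
    - [0, 0, -0.05]
    - [0, 0, 0]
    - [0, 0, 0]
    - [0, 0, 0]
    - [0, 0, 0]
    - [0, 0, 0]
    - [0, 0, 0]
  gripper: [-1, -1, -1, -1, -1, -1, -1, -1]

```text
t: 64.12
eef_pos: [458.3, -21.6, 47.5]
ee_rot: [2.222, 2.215, -0.002]
force: [0.1, -8.2, 8.5]
finger_gap: 12.6
grip_force: 69.9
```

```bash
cat > trayc.py <<'E'
from h import *
from workcell import r
s=r.get_state();print(s["eef_pos"].round(1),s["force"].round(1))
f=r.grab_frame("wrist");y0=s["eef_pos"][1]+29
for x in(395,410,425,490,505,520):
    P,v=prof(f,(x,y0-12,23),(x,y0+8,23),81);i=int(np.argmax(np.diff(v)));print(x,P[i][1].round(1),end=" ")
for a,b in((420,370),(495,545)):
    P,v=prof(f,(a,y0-12,23),(b,y0-12,23),101);i=int(np.argmax(np.diff(v)));print("side",P[i][0])
m=cv2.inRange(cv2.cvtColor(f["image"],cv2.COLOR_BGR2HSV),(100,120,50),(128,255,255));ys,xs=np.where(m)
W=np.array([onz(f,u,v,15,True)[:2] for u,v in zip(xs,ys)]);W=W[(W[:,0]>350)&(W[:,0]<570)&(W[:,1]>-30)&(W[:,1]<40)]
print("blue x range",np.percentile(W[:,0],[.5,99.5]).round(1),"y max -x/+x",[np.percentile(W[q][:,1],99).round(1) for q in(W[:,0]<457,W[:,0]>457)])
E
python3 trayc.py
```

```text
[458.3 -21.6  47.5] [ 0.1 -8.2  8.5]
395 7.1 410 6.9 425 7.1 490 6.6 505 6.6 520 6.6 side 375.0
side 540.5
blue x range [371.4 544. ] y max -x/+x [np.float64(19.2), np.float64(18.4)]
```

Request:
apply_moves:
  slide:
    - [-0.05, 0, 0]
    - [0, 0, 0]
    - [0, 0, 0]
    - [0, 0, 0]
    - [0, 0, -0.5]
    - [0, 0, -0.9]
    - [0, 0, -0.9]
    - [0, 0, -0.9]
  dr:
    - [0, 0, 0]
    - [0, 0, 0]
    - [0, 0, 0]
    - [0, 0, 0]
    - [0, 0, 0]
    - [0, 0, 0]
    - [0, 0, 0]
    - [0, 0, 0]
  gripper: [-1, 0, 0, 0, 0, 0, 0, 0]

```text
t: 64.83
eef_pos: [456.9, -19.5, 111.7]
ee_rot: [-2.221, -2.221, -0.0]
force: [-0.5, 0.3, 0.4]
finger_gap: 42.8
grip_force: 0.0
```

Request:
apply_moves:
  slide:
    - [0, 0, -0.9]
    - [0, 0, 0]
    - [0, 0, 0]
    - [0, 0, 0]
    - [0, 0, 0]
    - [0, 0, 0]
    - [0, 0, 0]
    - [0, 0, 0]
  dr:
    - [0, 0, 0]
    - [0, 0, 1]
    - [0, 0, 1]
    - [0, 0, 1]
    - [0, 0, 1]
    - [0, 0, 1]
    - [0, 0, 1]
    - [0, 0, 1]
  gripper: [0, 0, 0, 0, 0, 0, 0, 0]

```text
t: 65.5
eef_pos: [457.1, -19.6, 129.1]
ee_rot: [-2.79, -1.444, -0.001]
force: [-0.4, -0.5, -0.0]
finger_gap: 42.6
grip_force: 0.0
```

Request:
apply_moves:
  slide:
    - [0, 0, 0]
    - [0, 0, 0]
    - [0, 0, 0]
    - [0, 0, 0]
    - [0, 0, 0]
    - [0, 0, 0]
    - [0, 0, 0]
    - [0, 0, 0]
  dr:
    - [0, 0, 1]
    - [0, 0, 1]
    - [0, 0, 1]
    - [0, 0, 1]
    - [0, 0, 1]
    - [0, 0, 1]
    - [0, 0, 1]
    - [0, 0, 1]
  gripper: [0, 0, 0, 0, 0, 0, 0, 0]

```text
t: 66.17
eef_pos: [457.1, -19.6, 129.1]
ee_rot: [-3.115, -0.403, -0.001]
force: [-0.6, 0.3, -0.1]
finger_gap: 42.3
grip_force: 0.0
```

Request:
apply_moves:
  slide:
    - [0, 0, 0]
    - [0, 0, 0]
    - [0, 0, 0]
    - [0.3, 0.95, 0]
    - [0.3, 0.95, 0]
    - [0.3, 0.95, 0]
    - [0.3, 0.95, 0]
    - [0.3, 0.95, 0]
  dr:
    - [0, 0, 1]
    - [0, 0, 1]
    - [0, 0, 1]
    - [0, 0, 0]
    - [0, 0, 0]
    - [0, 0, 0]
    - [0, 0, 0]
    - [0, 0, 0]
  gripper: [0, 0, 0, 0, 0, 0, 0, 0]

```text
t: 66.83
eef_pos: [487.4, -115.5, 129.2]
ee_rot: [-3.141, 0.0, -0.001]
force: [0.7, 0.2, -0.9]
finger_gap: 42.9
grip_force: 0.0
```

Request:
apply_moves:
  slide:
    - [0.28, 0.95, 0]
    - [0, 0.33, 0]
    - [0, 0, 0]
    - [0, 0, 0]
    - [0, 0, 0]
    - [0, 0, 0]
    - [0, 0, 0]
    - [0, 0, 0]
  dr:
    - [0, 0, 0]
    - [0, 0, 0]
    - [0, 0, 0]
    - [0, 0, 0]
    - [0, 0, 0]
    - [0, 0, 0]
    - [0, 0, 0]
    - [0, 0, 0]
  gripper: [-0.1, -0.1, -0.1, -0.1, -0.1, -0.1, -0.1, -0.1]

```text
t: 67.5
eef_pos: [492.6, -139.9, 128.6]
ee_rot: [-3.141, -0.0, 0.0]
force: [-0.6, 0.4, 0.1]
finger_gap: 38.1
grip_force: 0.0
```

Run:
```python
from h import *
from workcell import r
f=r.grab_frame("wrist");pickle.dump(f,open("w16.pkl","wb"));blue(f,True,37)
cv2.imwrite("pics/w16.png",cv2.resize(f["image"],(800,600)))
blue(r.grab_frame("top"),False,37,40)
plan([493.6,-142.2,28.5],-90.3)
```

```text
blue px 399 [294. 147.] world [ 536.4 -168.8] sides [28.6 29.3] head 2
blue px 269 [103. 150.] world [537.5  -5.5] sides [29.1 28.1] head 90
blue px 1074 [263. 191.] world [ 499.4 -144.2] sides [34.3 21.7] head 177
blue px 640 [503. 207.] world [ 482.7 -408.4] sides [35.4 74.5] head 20
blue px 717 [262. 277.] world [ 416.8 -143.2] sides [21.6 33.5] head 1
blue px 66 [118. 280.] world [406.    3.1] sides [ 4.3 23.1] head 1
blue px 188 [288. 294.] world [ 396.4 -169.2] sides [37.4 22.2] head 135
blue px 183 [142. 367.] world [269.6   6.9] sides [61.9 17.6] head 131
blue px 86 [294. 173.] world [ 498.  -142.8] sides [21.5 33. ] head 1
blue px 108 [293. 204.] world [ 416.5 -142.1] sides [21.2 29.5] head 1
blue px 60 [413. 206.] world [ 418.1 -459.7] sides [16.  21.5] head 178
blue px 119 [186. 268.] world [241.2 133. ] sides [104.7   8.9] head 148
blue px 157 [421. 363.] world [  20.2 -467.5] sides [  8.1 120.8] head 40
slide [0.05 0.09 5.  ]  y-heading -90.0 tilt -0.00,0.00  dz units 0.05 then-slide [0.05 0.09 5.  ] tcp [ 492.6 -140.3  128.5] gap 38.5
```

Request:
apply_moves:
  slide:
    - [0.07, 0.13, 0.8]
    - [0, 0, 0.8]
    - [0, 0, 0.8]
    - [0, 0, 0.8]
    - [0, 0, 0.8]
    - [0, 0, 0.6]
    - [0, 0, 0.3]
    - [0, 0, 0.1]
  dr:
    - [0, 0, 0]
    - [0, 0, 0]
    - [0, 0, 0]
    - [0, 0, 0]
    - [0, 0, 0]
    - [0, 0, 0]
    - [0, 0, 0]
    - [0, 0, 0]
  gripper: [-0.1, -0.1, -0.1, -0.1, -0.1, -0.1, -0.1, -0.1]

```text
t: 68.27
eef_pos: [493.5, -143.1, 27.6]
ee_rot: [-3.141, 0.001, 0.002]
force: [0.1, 0.2, -0.2]
finger_gap: 38.3
grip_force: 0.0
```

Request:
apply_moves:
  slide:
    - [0, 0, 0]
    - [0, 0, 0]
    - [0, 0, 0]
    - [0, 0, 0]
    - [0, 0, 0]
    - [0, 0, 0]
    - [0, 0, -0.2]
    - [0, 0, -0.3]
  dr:
    - [0, 0, 0]
    - [0, 0, 0]
    - [0, 0, 0]
    - [0, 0, 0]
    - [0, 0, 0]
    - [0, 0, 0]
    - [0, 0, 0]
    - [0, 0, 0]
  gripper: [-0.1, -1, -1, -1, -1, -1, -1, -1]
  newtons: 40

```text
t: 68.93
eef_pos: [493.6, -143.3, 38.5]
ee_rot: [-3.141, 0.002, 0.001]
force: [1.1, -0.2, -0.4]
finger_gap: 21.1
grip_force: 39.0
```

Request:
apply_moves:
  slide:
    - [0, 0, -0.6]
    - [0, 0, -0.8]
    - [0, 0, -0.9]
    - [0, 0, -0.9]
    - [0, 0, -0.9]
    - [0, 0, -0.9]
    - [0, 0, 0]
    - [0, 0, 0]
  dr:
    - [0, 0, 0]
    - [0, 0, 0]
    - [0, 0, 0]
    - [0, 0, -1]
    - [0, 0, -1]
    - [0, 0, -1]
    - [0, 0, -1]
    - [0, 0, -1]
  gripper: [-1, -1, -1, -1, -1, -1, -1, -1]

```text
t: 69.6
eef_pos: [494.9, -143.6, 140.9]
ee_rot: [3.064, 0.684, 0.004]
force: [-0.8, 0.6, 0.1]
finger_gap: 21.2
grip_force: 39.0
```

Run:
```python
from h import *
from workcell import r
t=pickle.load(open("f0.pkl","rb"))["top"]
for p in((75,50),(262,60),(42,318),(242,335)):print(onz(t,90+p[0]/5-.4,140+p[1]/5-.4,50)[:2].round(1))
plan([505,316,140],0)
```

```text
[546.  362.8]
[543.4 263. ]
[401.  368.3]
[394.9 263.5]
slide [ 1.023e+01 -2.059e+01  1.000e-02]  y-heading -64.8 tilt 0.18,-0.08  dz units -12.97 then-slide [2.298e+01 5.000e-01 1.000e-02] tcp [ 494.9 -143.6  140.9] gap 21.2
```

Request:
apply_moves:
  slide:
    - [0, 0, 0]
    - [0, 0, 0]
    - [0, 0, 0]
    - [0, 0, 0]
    - [0, 0, 0]
    - [0, 0, 0]
    - [0, 0, 0]
    - [0, 0, 0]
  dr:
    - [0, 0, -1]
    - [0, 0, -1]
    - [0, 0, -1]
    - [0, 0, -1]
    - [0, 0, -1]
    - [0, 0, -1]
    - [0, 0, -1]
    - [0, 0, -1]
  gripper: [-1, -1, -1, -1, -1, -1, -1, -1]

```text
t: 70.27
eef_pos: [493.9, -143.5, 139.5]
ee_rot: [2.646, 1.692, -0.0]
force: [-0.6, -0.5, 0.3]
finger_gap: 21.4
grip_force: 39.0
```

Request:
apply_moves:
  slide:
    - [0, 0, 0]
    - [0, 0, 0]
    - [0, 0, 0]
    - [0, 0, 0]
    - [0, 0, 0]
    - [0.6, 0.1, 0]
    - [0.97, 0.1, 0]
    - [0.97, 0.1, 0]
  dr:
    - [0, 0, -1]
    - [0, 0, -1]
    - [0, 0, -1]
    - [0, 0, -1]
    - [0, 0, -1]
    - [0, 0, 0]
    - [0, 0, 0]
    - [0, 0, 0]
  gripper: [-1, -1, -1, -1, -1, -1, -1, -1]

```text
t: 70.93
eef_pos: [500.1, -91.8, 139.1]
ee_rot: [2.227, 2.215, 0.0]
force: [0.2, 0.4, -0.9]
finger_gap: 21.3
grip_force: 39.0
```

Request:
apply_moves:
  slide:
    - [0.97, 0.1, 0]
    - [0.97, 0.1, 0]
    - [0.97, 0, 0]
    - [0.97, 0, 0]
    - [0.97, 0, 0]
    - [0.97, 0, 0]
    - [0.97, 0, 0]
    - [0.97, 0, 0]
  dr:
    - [0, 0, 0]
    - [0, 0, 0]
    - [0, 0, 0]
    - [0, 0, 0]
    - [0, 0, 0]
    - [0, 0, 0]
    - [0, 0, 0]
    - [0, 0, 0]
  gripper: [-1, -1, -1, -1, -1, -1, -1, -1]

```text
t: 71.6
eef_pos: [504.0, 64.5, 139.3]
ee_rot: [2.225, 2.217, 0.001]
force: [-0.5, -0.1, 0.3]
finger_gap: 21.2
grip_force: 39.0
```

Request:
apply_moves:
  slide:
    - [0.97, 0, 0]
    - [0.97, 0, 0]
    - [0.97, 0, 0]
    - [0.97, 0, 0]
    - [0.97, 0, 0]
    - [0.97, 0, 0]
    - [0.97, 0, 0]
    - [0.97, 0, 0]
  dr:
    - [0, 0, 0]
    - [0, 0, 0]
    - [0, 0, 0]
    - [0, 0, 0]
    - [0, 0, 0]
    - [0, 0, 0]
    - [0, 0, 0]
    - [0, 0, 0]
  gripper: [-1, -1, -1, -1, -1, -1, -1, -1]

```text
t: 72.27
eef_pos: [503.8, 219.7, 139.2]
ee_rot: [2.225, 2.217, 0.0]
force: [0.8, -0.2, -0.3]
finger_gap: 21.0
grip_force: 39.0
```

Request:
apply_moves:
  slide:
    - [0.9, 0, 0]
    - [0.9, 0, 0]
    - [0.9, 0, 0]
    - [0.9, 0, 0]
    - [0.7, 0, 0]
    - [0, 0, 0]
    - [0, 0, 0]
    - [0, 0, 0]
  dr:
    - [0, 0, 0]
    - [0, 0, 0]
    - [0, 0, 0]
    - [0, 0, 0]
    - [0, 0, 0]
    - [0, 0, 0]
    - [0, 0, 0]
    - [0, 0, 0]
  gripper: [-1, -1, -1, -1, -1, -1, -1, -1]

```text
t: 72.93
eef_pos: [504.3, 303.2, 138.6]
ee_rot: [2.224, 2.218, -0.001]
force: [-0.3, 1.0, -0.0]
finger_gap: 21.3
grip_force: 39.0
```

Run:
```python
from h import *
from workcell import r
plan([505,314,13],0)
```

```text
slide [0.55 0.04 6.28]  y-heading -0.1 tilt -0.00,-0.06  dz units -0.03 then-slide [0.55 0.04 6.28] tcp [504.3 303.2 138.6] gap 21.3
```

Request:
apply_moves:
  slide:
    - [0.55, 0.04, 0.6]
    - [0, 0, 0.9]
    - [0, 0, 0.9]
    - [0, 0, 0.9]
    - [0, 0, 0.9]
    - [0, 0, 0.9]
    - [0, 0, 0.8]
    - [0, 0, 0.35]
  dr:
    - [0, 0, 0]
    - [0, 0, 0]
    - [0, 0, 0]
    - [0, 0, 0]
    - [0, 0, 0]
    - [0, 0, 0]
    - [0, 0, 0]
    - [0, 0, 0]
  gripper: [-1, -1, -1, -1, -1, -1, -1, -1]

```text
t: 73.6
eef_pos: [504.8, 312.8, 11.4]
ee_rot: [2.225, 2.218, -0.005]
force: [-0.4, -0.4, -0.5]
finger_gap: 21.4
grip_force: 39.0
```

Request:
apply_moves:
  slide:
    - [0, 0, 0.05]
    - [0, 0, 0]
    - [0, 0, 0]
    - [0, 0, 0]
    - [0, 0, 0]
    - [0, 0, -0.4]
    - [0, 0, -0.8]
    - [0, 0, -0.9]
  dr:
    - [0, 0, 0]
    - [0, 0, 0]
    - [0, 0, 0]
    - [0, 0, 0]
    - [0, 0, 0]
    - [0, 0, 0]
    - [0, 0, 0]
    - [0, 0, 0]
  gripper: [-1, -1, -0.15, -0.15, -0.15, -0.15, -0.15, -0.15]

```text
t: 74.27
eef_pos: [504.9, 314.7, 55.7]
ee_rot: [-2.222, -2.22, 0.001]
force: [-0.6, 0.0, -0.4]
finger_gap: 36.5
grip_force: 0.0
```

Request:
apply_moves:
  slide:
    - [0, 0, -0.9]
    - [0, 0, -0.9]
    - [0, 0, -0.9]
    - [0, 0, -0.9]
    - [-0.6, 0, -0.6]
    - [-0.97, 0, 0]
    - [-0.97, 0, 0]
    - [-0.97, 0, 0]
  dr:
    - [0, 0, 0]
    - [0, 0, 0]
    - [0, 0, 0]
    - [0, 0, 0]
    - [0, 0, 0]
    - [0, 0, 0]
    - [0, 0, 0]
    - [0, 0, 0]
  gripper: [-0.1, -0.1, -0.1, -0.1, -0.1, -0.1, -0.1, -0.1]

```text
t: 74.93
eef_pos: [505.4, 244.4, 140.6]
ee_rot: [2.221, 2.22, 0.003]
force: [-0.2, -0.2, 0.3]
finger_gap: 38.2
grip_force: 0.0
```

Run:
```python
from h import *
from workcell import r
blue(r.grab_frame("top"),False,18,40)
plan([421.6,-142.5,130],0)
```

```text
blue px 58 [121. 167.] world [506.2 325. ] sides [19.6 24.4] head 92
blue px 60 [413. 206.] world [ 421.4 -466.2] sides [16.2 21.8] head 178
blue px 167 [188. 264.] world [251.  128.8] sides [120.7  10.5] head 147
blue px 153 [421. 363.] world [  18.2 -473.5] sides [  8.2 122.6] head 40
slide [-19.11  -4.13   0.55]  y-heading -0.3 tilt 0.06,-0.22  dz units -0.05 then-slide [-19.09  -4.22   0.55] tcp [506.  239.3 139.7] gap 38.0
```

Request:
apply_moves:
  slide:
    - [-0.96, -0.21, 0]
    - [-0.96, -0.21, 0]
    - [-0.96, -0.21, 0]
    - [-0.96, -0.21, 0]
    - [-0.96, -0.21, 0]
    - [-0.96, -0.21, 0]
    - [-0.96, -0.21, 0]
    - [-0.96, -0.21, 0]
  dr:
    - [0, 0, 0]
    - [0, 0, 0]
    - [0, 0, 0]
    - [0, 0, 0]
    - [0, 0, 0]
    - [0, 0, 0]
    - [0, 0, 0]
    - [0, 0, 0]
  gripper: [-0.1, -0.1, -0.1, -0.1, -0.1, -0.1, -0.1, -0.1]

```text
t: 75.65
eef_pos: [471.5, 90.6, 139.9]
ee_rot: [2.221, 2.22, 0.002]
force: [0.5, -1.0, 0.3]
finger_gap: 38.4
grip_force: 0.0
```

Request:
apply_moves:
  slide:
    - [-0.96, -0.21, 0]
    - [-0.96, -0.21, 0]
    - [-0.96, -0.21, 0]
    - [-0.96, -0.21, 0]
    - [-0.96, -0.21, 0]
    - [-0.96, -0.21, 0]
    - [-0.96, -0.21, 0]
    - [-0.96, -0.21, 0]
  dr:
    - [0, 0, 0]
    - [0, 0, 0]
    - [0, 0, 0]
    - [0, 0, 0]
    - [0, 0, 0]
    - [0, 0, 0]
    - [0, 0, 0]
    - [0, 0, 0]
  gripper: [-0.1, -0.1, -0.1, -0.1, -0.1, -0.1, -0.1, -0.1]

```text
t: 76.32
eef_pos: [437.9, -63.1, 139.9]
ee_rot: [2.221, 2.22, 0.001]
force: [-0.5, 0.5, -0.4]
finger_gap: 38.6
grip_force: 0.0
```

Request:
apply_moves:
  slide:
    - [-0.96, -0.21, 0]
    - [-0.96, -0.21, 0]
    - [-0.96, -0.21, 0]
    - [-0.86, -0.18, 0]
    - [0, 0, 0]
    - [0, 0, 0]
    - [0, 0, 0]
    - [0, 0, 0]
  dr:
    - [0, 0, 0]
    - [0, 0, 0]
    - [0, 0, 0]
    - [0, 0, 0]
    - [0, 0, 1]
    - [0, 0, 1]
    - [0, 0, 1]
    - [0, 0, 1]
  gripper: [-0.1, -0.1, -0.1, -0.1, -0.1, -0.1, -0.1, -0.1]

```text
t: 76.98
eef_pos: [421.9, -137.1, 139.9]
ee_rot: [2.577, 1.794, 0.001]
force: [0.6, 1.0, 1.1]
finger_gap: 38.4
grip_force: 0.0
```

Request:
apply_moves:
  slide:
    - [0, 0, 0]
    - [0, 0, 0]
    - [0, 0, 0]
    - [0, 0, 0]
    - [0, 0, 0]
    - [0, 0, 0]
    - [0, 0, 0]
    - [0, 0, 0]
  dr:
    - [0, 0, 1]
    - [0, 0, 1]
    - [0, 0, 1]
    - [0, 0, 1]
    - [0, 0, 1]
    - [0, 0, 1]
    - [0, 0, 1]
    - [0, 0, 1]
  gripper: [-0.1, -0.1, -0.1, -0.1, -0.1, -0.1, -0.1, -0.1]

```text
t: 77.65
eef_pos: [422.0, -136.9, 139.9]
ee_rot: [3.035, 0.806, 0.002]
force: [0.1, 0.3, 0.0]
finger_gap: 38.6
grip_force: 0.0
```

Request:
apply_moves:
  slide:
    - [0, 0, 0]
    - [0, 0, 0]
    - [0, 0, 0]
    - [0, 0, 0]
    - [0, 0, 0]
    - [0, 0, 0]
    - [0, 0, 0]
    - [0, 0, 0]
  dr:
    - [0, 0, 1]
    - [0, 0, 1]
    - [0, 0, 1]
    - [0, 0, 1]
    - [0, 0, 1]
    - [0, 0, 1]
    - [0, 0, 0]
    - [0, 0, 0]
  gripper: [-0.1, -0.1, -0.1, -0.1, -0.1, -0.1, -0.1, -0.1]

```text
t: 78.32
eef_pos: [421.9, -136.9, 139.5]
ee_rot: [3.141, 0.004, 0.002]
force: [-0.6, -0.3, -0.3]
finger_gap: 38.5
grip_force: 0.0
```

Run:
```python
from h import *
from workcell import r
f=r.grab_frame("wrist");blue(f,True,37)
plan([421.6,-142.8,28],-90.3)
```

```text
blue px 394 [298.  68.] world [ 529.7 -169.2] sides [29.4 30.3] head 0
blue px 275 [108.  77.] world [530.7  -4.3] sides [29.  31.1] head 179
blue px 429 [507. 118.] world [ 509.1 -400.6] sides [19.1 69. ] head 6
blue px 937 [265. 202.] world [ 416.2 -143.2] sides [21.3 33.9] head 1
blue px 213 [119. 226.] world [391.   -2.8] sides [23.3 40.3] head 43
blue px 264 [293. 229.] world [ 390.6 -168.8] sides [30.  28.3] head 90
blue px 434 [ 67. 305.] world [279.7  98.9] sides [121.5  12.1] head 147
blue px 290 [162. 348.] world [230.8 -21.8] sides [62.9 23.1] head 142
slide [-0.02  0.29  5.57]  y-heading -89.9 tilt 0.07,-0.02  dz units 0.09 then-slide [-0.02  0.29  5.57] tcp [ 421.8 -137.   139.3] gap 39.0
```

Request:
apply_moves:
  slide:
    - [0, 0.3, 0.8]
    - [0, 0, 0.8]
    - [0, 0, 0.8]
    - [0, 0, 0.9]
    - [0, 0, 0.9]
    - [0, 0, 0.7]
    - [0, 0, 0.4]
    - [0, 0, 0.25]
  dr:
    - [0, 0, 0]
    - [0, 0, 0]
    - [0, 0, 0]
    - [0, 0, 0]
    - [0, 0, 0]
    - [0, 0, 0]
    - [0, 0, 0]
    - [0, 0, 0]
  gripper: [-0.1, -0.1, -0.1, -0.1, -0.1, -0.1, -0.1, -0.1]

```text
t: 79.03
eef_pos: [421.2, -143.1, 26.9]
ee_rot: [-3.141, -0.001, 0.001]
force: [-0.0, 0.4, 0.6]
finger_gap: 38.8
grip_force: 0.0
```

Request:
apply_moves:
  slide:
    - [0, 0, 0]
    - [0, 0, 0]
    - [0, 0, 0]
    - [0, 0, 0]
    - [0, 0, 0]
    - [0, 0, 0]
    - [0, 0, -0.2]
    - [0, 0, -0.3]
  dr:
    - [0, 0, 0]
    - [0, 0, 0]
    - [0, 0, 0]
    - [0, 0, 0]
    - [0, 0, 0]
    - [0, 0, 0]
    - [0, 0, 0]
    - [0, 0, 0]
  gripper: [-0.1, -1, -1, -1, -1, -1, -1, -1]
  newtons: 40

```text
t: 79.7
eef_pos: [421.2, -143.2, 37.7]
ee_rot: [-3.142, 0.001, 0.001]
force: [-0.0, -0.0, -0.6]
finger_gap: 21.2
grip_force: 39.1
```

Request:
apply_moves:
  slide:
    - [0, 0, -0.6]
    - [0, 0, -0.8]
    - [0, 0, -0.9]
    - [0, 0, -0.9]
    - [0, 0, -0.9]
    - [0, 0, -0.9]
    - [0, 0, 0]
    - [0, 0, 0]
  dr:
    - [0, 0, 0]
    - [0, 0, 0]
    - [0, 0, 0]
    - [0, 0, -1]
    - [0, 0, -1]
    - [0, 0, -1]
    - [0, 0, -1]
    - [0, 0, -1]
  gripper: [-1, -1, -1, -1, -1, -1, -1, -1]

```text
t: 80.37
eef_pos: [422.2, -143.6, 139.2]
ee_rot: [3.064, 0.684, 0.004]
force: [0.4, 0.7, -0.5]
finger_gap: 21.2
grip_force: 39.2
```

Request:
apply_moves:
  slide:
    - [0, 0, 0]
    - [0, 0, 0]
    - [0, 0, 0]
    - [0, 0, 0]
    - [0, 0, 0]
    - [0, 0, 0]
    - [0, 0, 0]
    - [0, 0, 0]
  dr:
    - [0, 0, -1]
    - [0, 0, -1]
    - [0, 0, -1]
    - [0, 0, -1]
    - [0, 0, -1]
    - [0, 0, -1]
    - [0, 0, -1]
    - [0, 0, -1]
  gripper: [-1, -1, -1, -1, -1, -1, -1, -1]

```text
t: 81.03
eef_pos: [421.3, -143.4, 138.0]
ee_rot: [2.646, 1.692, -0.0]
force: [0.0, 0.1, 0.2]
finger_gap: 21.4
grip_force: 39.2
```

Request:
apply_moves:
  slide:
    - [0, 0, 0]
    - [0, 0, 0]
    - [0, 0, 0]
    - [0, 0, 0]
    - [0, 0, 0]
    - [0, 0, 0]
    - [0, 0, 0]
    - [0, 0, 0]
  dr:
    - [0, 0, -1]
    - [0, 0, -1]
    - [0, 0, -1]
    - [0, 0, -1]
    - [0, 0, -1]
    - [0, 0, 0]
    - [0, 0, 0]
    - [0, 0, 0]
  gripper: [-1, -1, -1, -1, -1, -1, -1, -1]

```text
t: 81.7
eef_pos: [421.3, -143.4, 137.7]
ee_rot: [2.225, 2.217, -0.0]
force: [0.4, 0.9, -0.4]
finger_gap: 21.4
grip_force: 39.2
```

Run:
```python
from h import *
from workcell import r
plan([442,314,130],0)
t=pickle.load(open("f0.pkl","rb"));blue(r.grab_frame("top"),False,18,30)
print("glue top",onz(t["top"],161,221,90).round(0))
```

```text
slide [22.87  0.95  0.38]  y-heading -0.2 tilt 0.00,-0.02  dz units -0.04 then-slide [22.87  1.03  0.38] tcp [ 421.3 -143.4  137.7] gap 21.4
blue px 88 [123. 168.] world [505.3 319.7] sides [32.5 19.6] head 92
blue px 60 [413. 206.] world [ 421.4 -466.2] sides [16.2 21.8] head 178
blue px 31 [302. 220.] world [ 376.1 -167.3] sides [29.4 13.5] head 92
blue px 118 [185. 268.] world [240.7 136.2] sides [106.3   9.1] head 148
glue top [354. 194.  90.]
```

Request:
apply_moves:
  slide:
    - [0.7, 0.04, 0]
    - [0.97, 0.04, 0]
    - [0.97, 0.04, 0]
    - [0.97, 0.04, 0]
    - [0.97, 0.04, 0]
    - [0.97, 0.04, 0]
    - [0.97, 0.04, 0]
    - [0.97, 0.04, 0]
  dr:
    - [0, 0, 0]
    - [0, 0, 0]
    - [0, 0, 0]
    - [0, 0, 0]
    - [0, 0, 0]
    - [0, 0, 0]
    - [0, 0, 0]
    - [0, 0, 0]
  gripper: [-1, -1, -1, -1, -1, -1, -1, -1]

```text
t: 82.42
eef_pos: [427.9, 7.4, 137.6]
ee_rot: [2.224, 2.218, -0.0]
force: [0.2, -0.3, -1.0]
finger_gap: 21.5
grip_force: 39.2
```

Request:
apply_moves:
  slide:
    - [0.97, 0.04, 0]
    - [0.97, 0.04, 0]
    - [0.97, 0.04, 0]
    - [0.97, 0.04, 0]
    - [0.97, 0.04, 0]
    - [0.97, 0.04, 0]
    - [0.97, 0.04, 0]
    - [0.97, 0.04, 0]
  dr:
    - [0, 0, 0]
    - [0, 0, 0]
    - [0, 0, 0]
    - [0, 0, 0]
    - [0, 0, 0]
    - [0, 0, 0]
    - [0, 0, 0]
    - [0, 0, 0]
  gripper: [-1, -1, -1, -1, -1, -1, -1, -1]

```text
t: 83.08
eef_pos: [434.5, 162.7, 137.6]
ee_rot: [2.224, 2.218, -0.0]
force: [0.3, 0.4, -0.3]
finger_gap: 21.1
grip_force: 39.2
```

Request:
apply_moves:
  slide:
    - [0.97, 0.04, 0]
    - [0.97, 0.04, 0]
    - [0.97, 0.04, 0]
    - [0.97, 0.04, 0]
    - [0.97, 0.04, 0]
    - [0.97, 0.04, 0]
    - [0.97, 0.04, 0]
    - [0.8, 0.04, 0]
  dr:
    - [0, 0, 0]
    - [0, 0, 0]
    - [0, 0, 0]
    - [0, 0, 0]
    - [0, 0, 0]
    - [0, 0, 0]
    - [0, 0, 0]
    - [0, 0, 0]
  gripper: [-1, -1, -1, -1, -1, -1, -1, -1]

```text
t: 83.75
eef_pos: [440.9, 315.1, 137.6]
ee_rot: [-2.223, -2.219, -0.0]
force: [0.2, -0.6, -0.4]
finger_gap: 21.4
grip_force: 39.2
```

Run:
```python
from h import *
from workcell import r
r.grab_frame("wrist");r.grab_frame("wrist")
plan([441,314,12],0)
```

```text
slide [-0.15  0.02  6.3 ]  y-heading 0.1 tilt 0.01,0.15  dz units 0.01 then-slide [-0.15  0.02  6.3 ] tcp [440.5 316.8 137.9] gap 20.8
```

Request:
apply_moves:
  slide:
    - [-0.15, 0, 0.6]
    - [0, 0, 0.9]
    - [0, 0, 0.9]
    - [0, 0, 0.9]
    - [0, 0, 0.9]
    - [0, 0, 0.9]
    - [0, 0, 0.8]
    - [0, 0, 0.35]
  dr:
    - [0, 0, 0]
    - [0, 0, 0]
    - [0, 0, 0]
    - [0, 0, 0]
    - [0, 0, 0]
    - [0, 0, 0]
    - [0, 0, 0]
    - [0, 0, 0]
  gripper: [-1, -1, -1, -1, -1, -1, -1, -1]

```text
t: 84.52
eef_pos: [440.1, 307.4, 9.7]
ee_rot: [2.224, 2.218, -0.007]
force: [-1.1, -0.8, 0.4]
finger_gap: 21.2
grip_force: 39.2
```

Request:
apply_moves:
  slide:
    - [0, 0, 0.05]
    - [0, 0, 0]
    - [0, 0, 0]
    - [0, 0, 0]
    - [0, 0, 0]
    - [0, 0, -0.4]
    - [0, 0, -0.8]
    - [0, 0, -0.9]
  dr:
    - [0, 0, 0]
    - [0, 0, 0]
    - [0, 0, 0]
    - [0, 0, 0]
    - [0, 0, 0]
    - [0, 0, 0]
    - [0, 0, 0]
    - [0, 0, 0]
  gripper: [-1, -1, -0.15, -0.15, -0.15, -0.15, -0.15, -0.15]

```text
t: 85.18
eef_pos: [440.6, 310.2, 54.1]
ee_rot: [-2.222, -2.22, 0.002]
force: [0.3, -0.6, -0.4]
finger_gap: 36.2
grip_force: 0.0
```

Request:
apply_moves:
  slide:
    - [0, 0, -0.9]
    - [0, 0, -0.9]
    - [0, 0, -0.9]
    - [0, 0, -0.9]
    - [0, 0, -0.9]
    - [0, 0, -0.9]
    - [0, 0, -0.9]
    - [0, 0, -0.9]
  dr:
    - [0, 0, 0]
    - [0, 0, 0]
    - [0, 0, 0]
    - [0, 0, 0]
    - [0, 0, 0]
    - [0, 0, 0]
    - [0, 0, 0]
    - [0, 0, 0]
  gripper: [-0.1, -0.1, -0.1, -0.1, -0.1, -0.1, -0.1, -0.1]

```text
t: 85.85
eef_pos: [440.8, 310.6, 199.2]
ee_rot: [2.222, 2.221, 0.001]
force: [-0.0, -0.5, 0.0]
finger_gap: 38.4
grip_force: 0.0
```

Request:
apply_moves:
  slide:
    - [-0.97, 0, 0]
    - [-0.97, 0, 0]
    - [-0.97, 0, 0]
    - [-0.97, 0, 0]
    - [-0.97, 0, 0]
    - [-0.97, 0, 0]
    - [-0.97, 0, 0]
    - [0, 0, 0]
  dr:
    - [0, 0, 0]
    - [0, 0, 0]
    - [0, 0, 0]
    - [0, 0, 0]
    - [0, 0, 0]
    - [0, 0, 0]
    - [0, 0, 0]
    - [0, 0, 0]
  gripper: [-0.1, -0.1, -0.1, -0.1, -0.1, -0.1, -0.1, -0.1]

```text
t: 86.52
eef_pos: [441.0, 170.6, 197.6]
ee_rot: [2.226, 2.214, -0.004]
force: [-0.3, 0.1, -0.2]
finger_gap: 38.4
grip_force: 0.0
```

Run:
```python
from h import *
from workcell import r
t=r.grab_frame("top");s=r.grab_frame("scene");w=r.grab_frame("wrist")
blue(t,False,18,30);print()
blue(w,True,18,100)
a=cv2.resize(t["image"][130:250,85:325],(800,400),interpolation=cv2.INTER_CUBIC)
b=cv2.resize(w["image"],(266,200));c=cv2.resize(s["image"],(266,200));cv2.imwrite("pics/end.png",np.vstack([a,np.hstack([b,c,np.zeros((200,268,3),np.uint8)])]))
```

```text
blue px 53 [121. 169.] world [503.  324.5] sides [16.6 34.2] head 54
blue px 90 [127. 191.] world [440.9 302.6] sides [32.3 19.2] head 92
blue px 60 [413. 206.] world [ 421.4 -466.2] sides [16.2 21.8] head 178
blue px 156 [187. 266.] world [247.3 131.3] sides [109.8  10.5] head 147
blue px 154 [421. 363.] world [  18.  -473.8] sides [  8.2 122.6] head 40

blue px 583 [317.  46.] world [504.3 318.5] sides [34.  22.1] head 87
blue px 613 [258.  58.] world [441.  302.6] sides [20.2 33.5] head 90
blue px 254 [ 53. 127.] world [178.6 243. ] sides [104.9   8.1] head 177
blue px 772 [113. 210.] world [257.8 131.9] sides [ 14.7 121.8] head 148
blue px 1224 [ 98. 263.] world [217.5  52.9] sides [72.9 91.7] head 107
```

View pics/end.png

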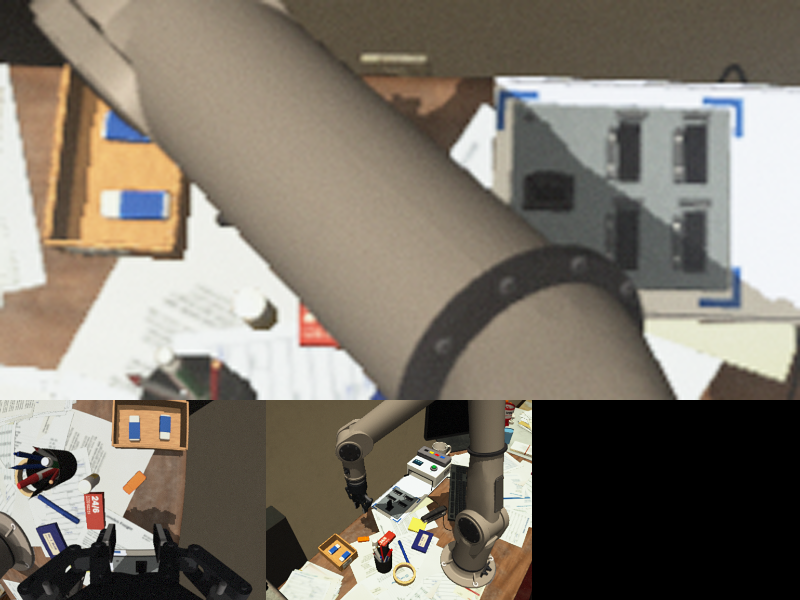

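Both erasers lie in the carton, at (128,124) and (136,204). The tray stands square between the blue corners, and the bystanders are where they were. I'm handing in.

```bash
python3 -c "
from workcell import r
print(r.close_job())"
```

```text
the job is handed in; nothing more can be done
None
```

I handed the job in at about 87 s: both erasers present were seated and run through the printer (button pressed until it bottomed), then put in the carton, with the tray back square between the blue corners. I could not see a printed mark on the erasers in the images, and the judge returned no verdict.

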